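# Gas nozzle off the torch and onto the rack

## Robot

A 6-joint arm with a two-finger parallel gripper is mounted at the origin on the work surface; the furniture and walls round the work are solid. World frame = base frame: x ahead of the robot, y to its left, z up, the work surface at z = 0. Lengths are in mm, angles in rad, forces in N, time in s.
With the tool pointing down it reaches from about 350 to 875 mm from the base axis. Payload 4.2 kg.
Tool frame: the origin (TCP) lies at the very end of the fingers, on their centre line; the grasp point (between the pads) lies 19 mm behind it; z points along the fingers, y is the direction in which the jaws open and shut (so a half turn about z gives the same grasp; the last joint's range is limited). The gripper opens to 87 mm and grips with 3 to 60 N. Pads are 19 mm wide; open, the fingers measure 117 mm over their backs; the gripper's body (75 mm by 190 mm) begins 51 mm behind the grasp point.
Start: joints at [1.536, 0.385, 0.008, 0, -1.194, -0.259], TCP at [180.962, 598.207, 188.75] pointing down, gripper open.
Joint ranges: [-3.14, 3.14], [-1.21, 2.06], [-1.07, 1.41], [-3.16, 2.05], [-2.99, -0.16], [-3.1, 3.1]. Speed limits (rad/s): [2.79, 2.79, 3.14, 3.14, 3.14, 3.14].

## Interface

Orientations are given as a unit quaternion [w, x, y, z].
In Python, from rig import env gives the robot as it stands.
- The arm moves only by the tool play_rows, never from a script. Its argument "plan" is a list of rows, each an object with "hand": the opening, from -1 (shut) to 1 (fully open); "slide": the shift along the tool's x, y, z in mm, a list of three; "turn": the turn, a rotation vector about the tool's x, y, z in degrees, a list of three. In form: [{"hand": hand, "slide": [dx, dy, dz], "turn": [rx, ry, rz]}, ...]. A call has 1 to 5 rows; each row shifts and turns the commanded pose from where the row before left it, along the tool's axes as they then stand; what a row does not reach is not made up. A row lasts 1/8 s, in which the tool goes at most 62.5 mm and 10.7 degrees, less where a joint would pass 70% of its speed; a pose out of reach is approached as far as the arm can. A call is refused whole if a number of a shift passes 62.5 or a number of a turn 10.7, either way. A call with a gripper value outside its range is refused whole. The fingers move at their own pace and stop on an object; "force" is the grip in N (left out, the last holds). Time passes only in rows, so rows that do not move let the fingers close. It gives the time, the measured TCP pose, the force and the opening at its end, in the units of the state.
- env.observe(): the state, without advancing time (a new reading comes with each control period).
- env.read_camera(name): name is "scene" or "top" or "wrist"; returns (picture, depth): 420x560x3 uint8, red, green, blue; 420x560 float32, mm along the optical axis (not along the pixel's ray), 0 where there is no reading.
- env.get_calibration(name): a dict with "vfov" (degrees; the focal length in pixels is half the picture's height over the tangent of half this angle, whatever the lens; pixels are square), "cx", "cy" (the principal point, pixels), "R" (3x3) and "t" (3): a world point X has camera coordinates R X + t. Camera axes: x right, y down, z forward; pixel columns grow to the right and rows downward; lengths in mm; the calibration is good to about 2 mm. A picture is of the moment at which its call begins: read the wrist's pose just before it. get_calibration takes no time and is no camera call; for the wrist camera it gives the pose at the moment of the call.
- env.sign_off(): hands the job in, once; it reports no verdict.
The state is a dict: "time_s": time; "joint_pos": joint angles; "qd": joint speeds; "joint_torque": joint torques, N m; "position": TCP position; "orientation": TCP orientation; "wrist_force": force on the tool from outside, world axes, zero at the start; "torque": the same for the moment, N m; "width": finger opening in mm.
Only numpy, scipy, OpenCV 4.12 (cv2) and the standard library are available. Lean on these libraries where they do the work, as an engineer would, in place of code of your own. Each camera call takes 0.05 s, during which the arm holds its last target.

## Task

Clear the welding nozzles away for cleaning: twist the copper gas nozzle on the torch neck to break it free and draw it off, and lay that nozzle and the one lying loose on the bench flat in the two empty cradles of the blue rack, narrow mouths pointing the same way as on the nozzle already there, which stays where it is; do not knock over the spray can.

Things in the scene. Friction and masses are not known exactly. Their poses are not given: they have to be found in the camera images.
- neck_nozzle_mid (a point): copper gas nozzle, a round tube 100 mm long and 28 mm in diameter, wall 3 mm, 0.16 kg, with a black collar round its tail end and tapering over the last 18 mm to a narrower 23 mm mouth; at the start it stands upright on the torch neck, mouth up. This point is its centre (on the axis, half-way along). The point's z axis points from tail to mouth
- neck_nozzle_tail (a point): centre of that nozzle's tail end (black collar), on the axis, 50 mm from its centre
- neck_nozzle_mouth (a point): centre of that nozzle's mouth, on the axis, 50 mm from its centre
- neck_seat (a point): point on the axis of the upright torch neck where the tail of the seated nozzle rests, 90 mm above the bench; z up. A brass stem 20 mm thick fills its lowest 32 mm; four sprung balls hold it over the first 16 mm of rise: a straight pull takes about 17 N, much less while being turned; turning takes about 0.2 N m. At the start the y axes of this point and of neck_nozzle_mid are parallel
- neck_tip (a point): upper end of the thin copper tip inside the seated nozzle, on the axis 92 mm above neck_seat: the nozzle must rise that far, straight up, to be clear
- torch: welding torch with black handle and red trigger, clamped neck-up in a fixed bench stand; origin on the bench below the neck, z up. Handle and saddles run off along +x from 50 to 236 mm, up to 80 mm high and 35 mm wide (saddles 56 mm). Base plate 10 mm thick, from x = -10 to 226 mm, 75 mm wide
- bench_nozzle_mid (a point): copper gas nozzle, a round tube 100 mm long and 28 mm in diameter, wall 3 mm, 0.16 kg, with a black collar round its tail end and tapering over the last 18 mm to a narrower 23 mm mouth; it lies on the bench, pointing any way. This point is its centre, 14 mm above the bench. The point's x axis points from tail to mouth
- bench_nozzle_mouth (a point): centre of the loose bench nozzle's mouth, on the axis, 50 mm from its centre
- rack_nozzle_mid (a point): copper gas nozzle, a round tube 100 mm long and 28 mm in diameter, wall 3 mm, 0.16 kg, with a black collar round its tail end and tapering over the last 18 mm to a narrower 23 mm mouth; it lies in the middle cradle of the rack already and stays there. This point is its centre. The point's x axis points from tail to mouth, which is the rack's +x
- rack: fixed nozzle rack with three cradles side by side; origin on the bench under its middle, x along the cradles, z up. Base plate 110 mm (x) by 230 mm (y), 6 mm thick; two blue comb plates 10 mm thick stand at x = +-29 mm, with 48 mm between them free for fingers. A cradle is a 32 mm wide slot in both plates, floor 26 mm above the bench, between prongs with round tops 46 mm above the bench
- cradle_a (a point): empty outer cradle: where the centre of a nozzle lies in it, on the nozzle's axis, 40 mm above the bench and 78 mm to +y of the middle cradle. x runs along the nozzle, the way its mouth must point; z up
- cradle_b (a point): the middle cradle, taken by the rack nozzle; same axes
- cradle_c (a point): empty outer cradle on the other side (78 mm to -y of the middle one); same axes and shape
- spray: spray can, light blue, 59 mm in diameter and 200 mm tall, standing upright; origin at the centre of its underside, z up

How it is judged:
By the outcome, as a careful person would: the job done as asked, in the order asked, and still so for the second after the job is handed in, with the robot touching nothing.
It also fails if it takes over 72 s, if anything falls off the work surface, if the arm or the gripper's body presses on something with over 40 N, if the wrist force passes 120 N, or if a joint passes its speed limit or range.

## Working session

There is one attempt and no reset: what is moved stays moved. The work goes in short steps, Python scripts to look and compute and a tool call to move; the robot and the scene stay as the last step left them, time stands still between calls to the robot, and variables do not carry over. Pictures are saved under pics/ and viewed, and the job is handed in when it is done.

Besides the shell and the picture viewer there is one more tool, called after "Request:" as name([rows], argument=value, ...), one row to a line, values as JSON. play_rows: Moves the arm, as the interface text tells. Its arguments: {"type":"object","properties":{"plan":{"type":"array"},"force":{"type":"number"}},"required":["plan"]}

```bash
ls; mkdir -p pics
python3 - <<'E'
from rig import env
import cv2,numpy as np
print(env.observe())
for n in ("scene","top","wrist"):
    c=env.get_calibration(n); p,d=env.read_camera(n)
    print(n,c)
    np.savez(f"pics/{n}0.npz",p=p,d=d,R=c["R"],t=c["t"],v=c["vfov"],cx=c["cx"],cy=c["cy"])
    cv2.imwrite(f"pics/{n}0.png",p[...,::-1])
E
```

```text
pics
{'time_s': 0.0, 'joint_pos': array([ 1.53559637e+00,  3.85602691e-01,  6.64072217e-03, -5.06410601e-04,
       -1.19397573e+00, -2.58600971e-01]), 'qd': array([-7.08377723e-04, -6.11738602e-04,  6.57035047e-04, -1.47931893e-04,
        6.14391903e-05, -2.09669016e-03]), 'joint_torque': array([ 6.19675902e-04, -3.90670109e+01,  1.87402385e+01,  4.21978623e+00,
        1.09898800e-02, -1.95319299e-04]), 'position': array([180.78258464, 597.59119694, 187.63654962]), 'orientation': array([ 1.09024680e-03,  9.89215243e-01, -1.46465017e-01, -1.14526026e-04]), 'wrist_force': array([ 0.44958156,  0.4740135 , -0.56660351]), 'torque': array([0.02096417, 0.0329787 , 0.01361025]), 'width': 86.98910150608629}
scene {'vfov': 47.22550208276637, 'cx': 278.2756529840031, 'cy': 212.51255468211892, 'R': array([[-0.76022615, -0.64965286, -0.00271274],
       [-0.46871211,  0.55137044, -0.69014462],
       [ 0.44985015, -0.52339449, -0.72366639]]), 't': array([450.62142088, 369.52334528, 995.52982881])}
top {'vfov': 48.29106003681981, 'cx': 277.2823044906042, 'cy': 206.32548071674313, 'R': array([[-0.01091454, -0.99970418,  0.02173522],
       [-0.99862793,  0.0097843 , -0.05144447],
       [ 0.05121659, -0.02226689, -0.99843931]]), 't': array([   1.91877791,  606.29462407, 1419.27429745])}
wrist {'vfov': 70.89576457562582, 'cx': 273.3849373594315, 'cy': 205.9426620750956, 'R': array([[-0.28931765, -0.95723134,  0.00185982],
       [-0.91679278,  0.27765306,  0.28705361],
       [-0.2752931 ,  0.08134461, -0.95791271]]), 't': array([624.26060752, -33.180936  , 392.07481175])}
```

View pics/scene0.png

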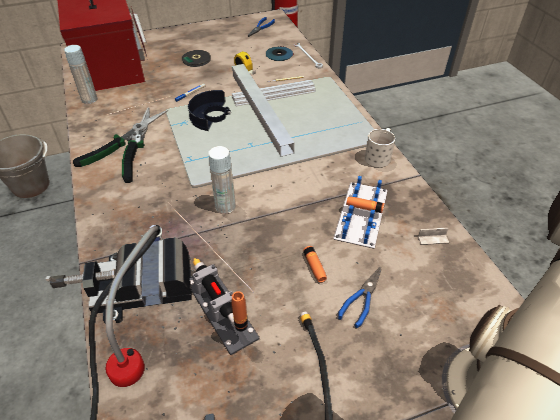

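View pics/top0.png

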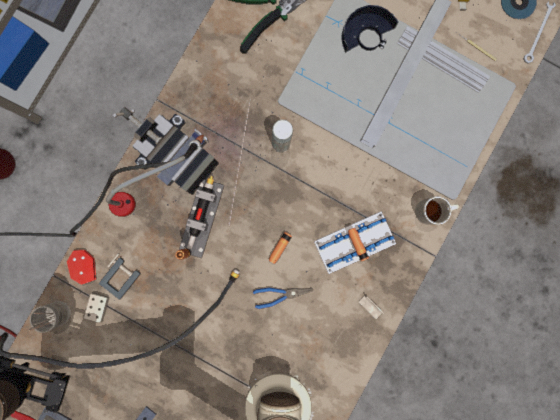

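View pics/wrist0.png

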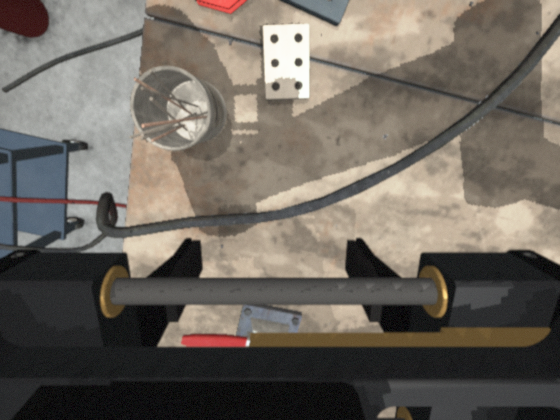

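```bash
cat > h.py <<'E'
import numpy as np,cv2
def load(f):
    z=np.load(f); f_=z['p'].shape[0]/2/np.tan(np.radians(float(z['v']))/2)
    return z['p'],z['d'],z['R'],z['t'],f_,float(z['cx']),float(z['cy'])
def ray(R,t,f,cx,cy,u,v):
    C=-R.T@t; d=R.T@np.array([(u-cx)/f,(v-cy)/f,1.]); return C,d
def onz(R,t,f,cx,cy,u,v,z):
    C,d=ray(R,t,f,cx,cy,u,v); return C+d*(z-C[2])/d[2]
def proj(R,t,f,cx,cy,X):
    c=R@np.asarray(X,float)+t; return np.array([f*c[0]/c[2]+cx,f*c[1]/c[2]+cy])
def cloud(p,d,R,t,f,cx,cy):
    v,u=np.indices(d.shape); c=np.stack([(u-cx)/f*d,(v-cy)/f*d,d],-1)
    return (c-t)@R
E
python3 - <<'E'
import numpy as np,cv2
from h import *
A=load('pics/top0.npz');B=load('pics/scene0.npz')
a=A[0][180:320,160:440];b=B[0][160:360,180:400]
a=cv2.resize(a,None,fx=2.85,fy=2.85,interpolation=cv2.INTER_CUBIC)
b=cv2.resize(b,None,fx=3,fy=3,interpolation=cv2.INTER_CUBIC)
cv2.imwrite('pics/tz.png',a[...,::-1]);cv2.imwrite('pics/sz.png',b[...,::-1])
for n,S in(('top',A),('scene',B)):
    h=cv2.cvtColor(S[0],cv2.COLOR_RGB2HSV)
    m=((h[...,0]>5)&(h[...,0]<16)&(h[...,1]>165)&(h[...,2]>90)).astype(np.uint8)
    k,l,s,c=cv2.connectedComponentsWithStats(m)
    W=cloud(*S)
    for i in range(1,k):
        if s[i,4]>30:
            q=W[(l==i)&(S[1]>0)]; print(n,s[i],c[i].round(1),np.median(q,0).round(1),q[:,2].max().round(1))
E
```

```text
scene [347 199  29  11 162] [360.7 204.5] [ 495.6 -229.9   47.6] 55.2
scene [306 251  20  31 281] [315.6 266.2] [470.2   1.5  25.4] 33.0
scene [232 292  15  32 367] [238.7 307.7] [464.  269.3 166.9] 193.8
```

View pics/tz.png

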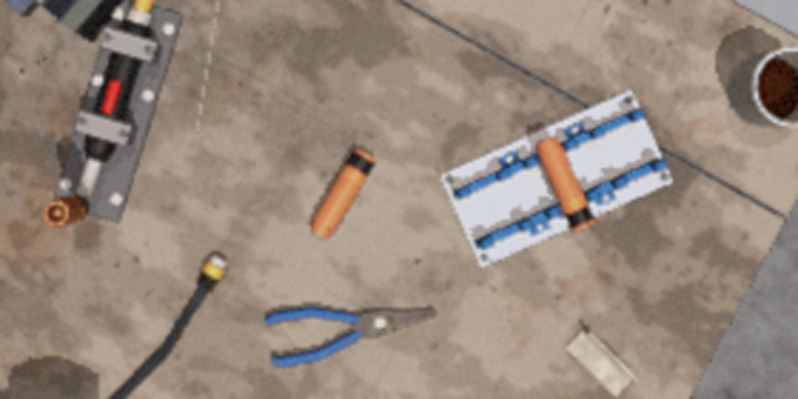

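View pics/sz.png

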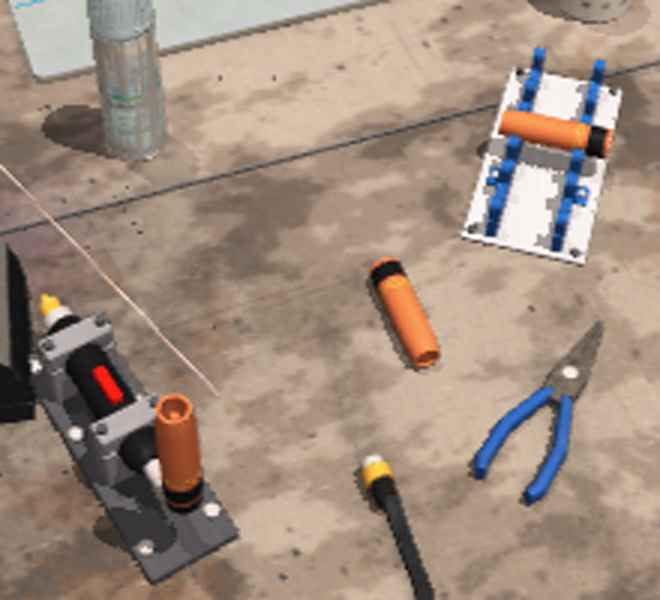

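Run:
```python
import numpy as np,cv2
from h import *
A=load('pics/top0.npz');B=load('pics/scene0.npz')
G=lambda S:S[2:]
# top: orange masks
for n,S,rois in(('top',A,dict(bench=(225,270,262,298),rack=(220,265,340,375),neck=(243,262,172,194))),('scene',B,dict(bench=(245,285,300,330),rack=(193,216,342,388),neck=(285,332,225,252)))):
    h=cv2.cvtColor(S[0],cv2.COLOR_RGB2HSV)
    for k,(r0,r1,c0,c1) in rois.items():
        m=np.zeros(h.shape[:2],np.uint8); hh=h[r0:r1,c0:c1]
        m[r0:r1,c0:c1]=((hh[...,0]<16)&(hh[...,1]>130)&(hh[...,2]>90))
        kk,l,s,c=cv2.connectedComponentsWithStats(m); i=1+s[1:,4].argmax()
        v,u=np.nonzero(l==i); P=np.stack([u,v],1).astype(np.float32)
        rect=cv2.minAreaRect(P); 
        print(n,k,s[i],rect, cv2.fitLine(P,cv2.DIST_L2,0,.01,.01).ravel().round(3))
        W=cloud(*S)[l==i]; print('   3d',np.median(W,0).round(1),np.percentile(W[:,2],[5,50,95]).round(1))
W=cloud(*A)
# rack plate: white
h=cv2.cvtColor(A[0],cv2.COLOR_RGB2HSV)
m=np.zeros(h.shape[:2],np.uint8);m[205:280,308:405]=((h[...,1]<45)&(h[...,2]>170))[205:280,308:405]
b=np.zeros_like(m);b[205:280,308:405]=((h[...,0]>95)&(h[...,0]<125)&(h[...,1]>100))[205:280,308:405]
kk,l,s,c=cv2.connectedComponentsWithStats(m|b);i=1+s[1:,4].argmax()
v,u=np.nonzero(l==i);r=cv2.minAreaRect(np.stack([u,v],1).astype(np.float32));print('rack',r)
for q in cv2.boxPoints(r): print(q,onz(*G(A),*q,6).round(1))
# can
print('can top patch',W[128:133,280:286].reshape(-1,3).mean(0).round(1))
```

```text
top bench [269 238  19  25 181] ((278.0588073730469, 249.7352752685547), (8.403430938720703, 26.239282608032227), 30.963754653930664) [  0.51   -0.86  277.967 249.691]
   3d [473.6  -4.8  25. ] [17.7 25.  30.8]
top rack [349 229  17  26 208] ((356.41754150390625, 241.31442260742188), (26.906673431396484, 8.63044261932373), 66.03751373291016) [  0.411   0.912 356.317 241.351]
   3d [ 497.  -237.8   51.4] [43.7 51.4 56.6]
top neck [175 250  15   9  79] ((181.6000213623047, 254.80001831054688), (12.521980285644531, 8.9442720413208), 26.56505012512207) [9.94000e-01 1.12000e-01 1.81481e+02 2.54266e+02]
   3d [470.8 259.6 178.1] [133.8 178.1 192.4]
scene bench [306 251  21  32 319] ((315.95989990234375, 266.48541259765625), (32.2601203918457, 10.753373146057129), 64.98310089111328) [  0.426   0.905 316.075 266.611]
   3d [468.    2.1  25.4] [ 8.3 25.4 30.3]
scene rack [347 197  30  13 255] ((361.2884826660156, 203.05770874023438), (29.221303939819336, 9.41357421875), 11.309932708740234) [9.79000e-01 2.06000e-01 3.61176e+02 2.02941e+02]
   3d [ 496.4 -233.    51. ] [39.4 51.  56.4]
scene neck [231 291  16  33 398] ((238.84652709960938, 306.96533203125), (32.33871078491211, 13.233994483947754), 84.2894058227539) [1.27000e-01 9.92000e-01 2.38809e+02 3.07131e+02]
   3d [464.  268.6 166.9] [116.7 166.9 190.8]
rack ((335.9948425292969, 250.88662719726562), (37.69279861450195, 36.97483825683594), 68.96248626708984)
[311.9742  239.93301] [ 502.2 -110.2    6. ]
[346.48453 226.65982] [ 541.8 -217.5    6. ]
[360.01547 261.84024] [ 433.3 -257.3    6. ]
[325.50516 275.11343] [ 394.1 -150.2    6. ]
can top patch [802.5 -16.6 199.8]
```

Run:
```python
import numpy as np,cv2
from h import *
A=load('pics/top0.npz');B=load('pics/scene0.npz');G=lambda S:S[2:]
a=cv2.resize(A[0][235:275,165:205],None,fx=14,fy=14,interpolation=cv2.INTER_NEAREST)
b=cv2.resize(B[0][283:343,215:265],None,fx=10,fy=10,interpolation=cv2.INTER_NEAREST)
im=np.zeros((600,1060,3),np.uint8);im[:560,:560]=a;im[:600,560:]=b
cv2.imwrite('pics/n.png',cv2.resize(im,(795,450))[...,::-1])
print(onz(*G(A),180.5,254.5,190),onz(*G(B),238,295,190))
for S in(A,B):
  print(proj(*G(S),[464,270,190]),proj(*G(S),[464,270,90]))
```

```text
[471.36552687 258.80166156 190.        ] [472.60950626 260.37545531 190.        ]
[176.27701741 257.32785368] [183.00710462 255.33678633]
[237.76407755 300.64347411] [240.83278741 327.47753764]
```

View pics/n.png

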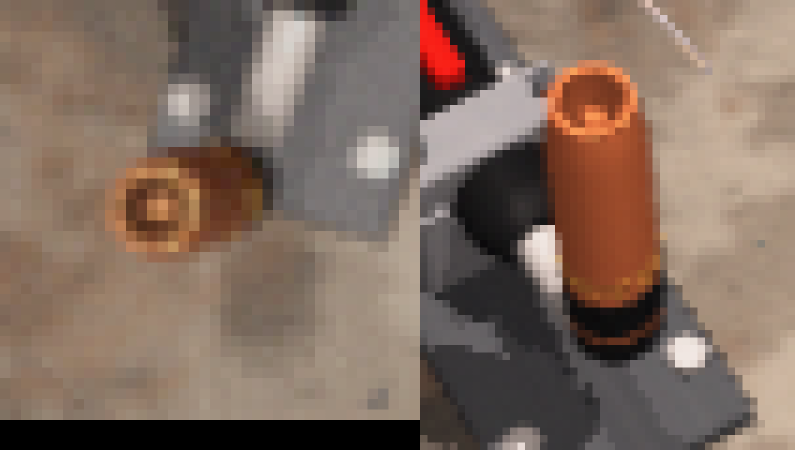

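Request:
play_rows([
  {"hand":1,"slide":[0,0,-50],"turn":[0,0,10]},
  {"hand":1,"slide":[0,0,-50],"turn":[0,0,0]},
])

```text
time_s: 0.4
position: [180.9, 597.7, 289.0]
orientation: [0.001, 0.973, -0.232, 0.0]
wrist_force: [0.6, 1.2, 0.8]
width: 87.3
```

Run:
```python
from rig import env
o=env.observe();print({k:o[k] for k in('joint_pos','position','orientation')})
```

```text
{'joint_pos': array([ 1.53562064e+00,  3.38605816e-01,  1.85937501e-01,  4.09866617e-05,
       -1.42068674e+00, -4.34123782e-01]), 'position': array([180.94500421, 597.67467943, 289.02419054]), 'orientation': array([ 1.24998026e-03,  9.72595761e-01, -2.32499137e-01,  2.73367952e-04])}
```

```bash
cat > pl.py <<'E'
import numpy as np
from scipy.spatial.transform import Rotation as Ro
from rig import env
def quat(q): return Ro.from_quat([q[1],q[2],q[3],q[0]])
def pose(o=None):
    o=o or env.observe(); return np.array(o['position']),quat(o['orientation'])
def Rzx(z,x):
    z=np.array(z,float);z/=np.linalg.norm(z);x=np.array(x,float);x-=z*(x@z);x/=np.linalg.norm(x)
    return Ro.from_matrix(np.stack([x,np.cross(z,x),z],1))
def yawd(a,t=0):  # unit dir with yaw a deg and elevation t deg
    a,t=np.radians([a,t]);return np.array([np.cos(a)*np.cos(t),np.sin(a)*np.cos(t),np.sin(t)])
def plan(wps,hand,smax=60,rmax=10,p=None,R=None):
    """wps: list of (pos,Ro) ; prints rows"""
    if p is None: p,R=pose()
    import json
    rows=[]
    for P,T in wps:
        P=np.array(P,float)
        n=int(max(1,np.ceil(np.linalg.norm(P-p)/smax-1e-6),np.ceil(np.degrees((R.inv()*T).magnitude())/rmax-1e-6)))
        for k in range(n,0,-1):
            s=R.inv().apply((P-p)/k);r=(R.inv()*T).as_rotvec(degrees=True)/k
            s=np.round(s*2)/2;r=np.round(r*2)/2
            rows.append((s,r)); p=p+R.apply(s);R=R*Ro.from_rotvec(r,degrees=True)
    f=lambda a:[float(x)+0 for x in a]
    for i in range(0,len(rows),5):
        print(json.dumps([{"hand":hand,"slide":f(s),"turn":f(r)} for s,r in rows[i:i+5]]))
    print('end',p.round(1),R.as_matrix().round(2).tolist())
    return p,R
def st():
    o=env.observe();p,R=pose(o);M=R.as_matrix()
    print('t',round(o['time_s'],2),'p',p.round(1),'x',M[:,0].round(3),'z',M[:,2].round(3),'j',np.degrees(o['joint_pos']).round(0),'F',np.round(o['wrist_force'],1),'T',np.round(o['torque'],2),'w',round(o['width'],1))
    return o
E
python3 - <<'E'
from pl import *
c=env.get_calibration('wrist');p,R=pose();C=-c['R'].T@c['t'];print('cam in tool',R.inv().apply(C-p).round(1),'axis',R.inv().apply(c['R'][2]).round(2))
down=Rzx([0,0,-1],yawd(-90))
a=plan([([440,120,300],down)],1)
print(np.degrees((a[1].inv()*Rzx([0,1,0],[0,0,-1])).as_rotvec()))
plan([([470,130,260],Rzx([0,1,0],[0,0,-1]))],1,p=a[0],R=a[1])
E
```

```text
cam in tool [  80.6   -0.4 -196.2] axis [-0.29 -0.    0.96]
[{"hand": 1, "slide": [44.5, 31.0, -1.0], "turn": [0.0, 0.0, 6.5]}, {"hand": 1, "slide": [48.0, 25.5, -1.0], "turn": [0.0, 0.0, 6.5]}, {"hand": 1, "slide": [50.5, 20.0, -1.0], "turn": [0.0, 0.0, 6.5]}, {"hand": 1, "slide": [52.5, 14.0, -1.0], "turn": [0.0, 0.0, 6.0]}, {"hand": 1, "slide": [53.5, 8.5, -1.0], "turn": [0.0, 0.0, 6.5]}]
[{"hand": 1, "slide": [54.5, 2.5, -1.0], "turn": [0.0, 0.0, 6.0]}, {"hand": 1, "slide": [54.5, -3.0, -1.0], "turn": [0.0, 0.0, 6.5]}, {"hand": 1, "slide": [53.5, -9.5, -1.0], "turn": [0.0, 0.0, 6.0]}, {"hand": 1, "slide": [52.0, -14.5, -1.0], "turn": [0.0, 0.0, 6.5]}, {"hand": 1, "slide": [50.5, -20.5, -1.0], "turn": [0.0, 0.0, 6.0]}]
end [439.8 119.9 300.2] [[0.0, -1.0, -0.0], [-1.0, -0.0, -0.0], [0.0, 0.0, -1.0]]
[ 8.99226970e-02 -9.01465614e+01  8.52433417e-02]
[{"hand": 1, "slide": [-1.0, -3.0, 4.0], "turn": [0.0, -9.0, 0.0]}, {"hand": 1, "slide": [-0.5, -3.0, 4.0], "turn": [0.0, -9.0, 0.0]}, {"hand": 1, "slide": [0.5, -3.0, 4.0], "turn": [0.0, -9.0, 0.0]}, {"hand": 1, "slide": [1.0, -3.0, 4.0], "turn": [0.0, -9.0, 0.0]}, {"hand": 1, "slide": [1.5, -3.0, 4.0], "turn": [0.0, -9.0, 0.0]}]
[{"hand": 1, "slide": [2.0, -3.0, 3.5], "turn": [0.0, -9.0, 0.0]}, {"hand": 1, "slide": [2.5, -3.0, 3.0], "turn": [0.0, -9.0, 0.0]}, {"hand": 1, "slide": [3.5, -3.0, 3.0], "turn": [0.0, -9.0, 0.0]}, {"hand": 1, "slide": [3.5, -3.0, 2.0], "turn": [0.0, -9.0, 0.0]}, {"hand": 1, "slide": [4.0, -3.0, 2.0], "turn": [0.0, -9.0, 0.0]}]
end [469.8 130.1 259.9] [[-0.0, -1.0, -0.0], [-0.0, -0.0, 1.0], [-1.0, 0.0, -0.0]]
```

Request:
play_rows([
  {"hand":1,"slide":[44.5,31.0,-1.0],"turn":[0.0,0.0,6.5]},
  {"hand":1,"slide":[48.0,25.5,-1.0],"turn":[0.0,0.0,6.5]},
  {"hand":1,"slide":[50.5,20.0,-1.0],"turn":[0.0,0.0,6.5]},
  {"hand":1,"slide":[52.5,14.0,-1.0],"turn":[0.0,0.0,6.0]},
  {"hand":1,"slide":[53.5,8.5,-1.0],"turn":[0.0,0.0,6.5]},
])

```text
time_s: 1.02
position: [311.2, 358.0, 293.6]
orientation: [0.0, 0.87, -0.493, -0.0]
wrist_force: [0.5, 0.6, 0.1]
width: 87.2
```

Request:
play_rows([
  {"hand":1,"slide":[54.5,2.5,-1.0],"turn":[0.0,0.0,6.0]},
  {"hand":1,"slide":[54.5,-3.0,-1.0],"turn":[0.0,0.0,6.5]},
  {"hand":1,"slide":[53.5,-9.5,-1.0],"turn":[0.0,0.0,6.0]},
  {"hand":1,"slide":[52.0,-14.5,-1.0],"turn":[0.0,0.0,6.5]},
  {"hand":1,"slide":[50.5,-20.5,-1.0],"turn":[0.0,0.0,6.0]},
])

```text
time_s: 1.65
position: [440.6, 119.0, 298.8]
orientation: [0.0, -0.707, 0.707, 0.0]
wrist_force: [0.8, 0.4, -0.3]
width: 87.0
```

Run:
```python
from pl import *
st()
import cv2
c=env.get_calibration("wrist"); p,d=env.read_camera("wrist")
np.savez(f"pics/w1.npz",p=p,d=d,R=c["R"],t=c["t"],v=c["vfov"],cx=c["cx"],cy=c["cy"])
cv2.imwrite(f"pics/w1.png",p[...,::-1])
```

```text
t 1.65 p [440.6 119.  298.8] x [-0. -1. -0.] z [ 0.  0. -1.] j [ 36.   1. -10.  -0. -78. -36.] F [ 0.8  0.4 -0.3] T [ 0.15 -0.1   0.02] w 87.0
```

View pics/w1.png

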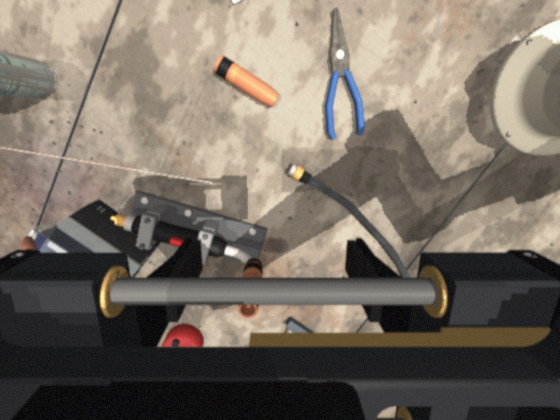

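Request:
play_rows([
  {"hand":1,"slide":[-1.0,-3.0,4.0],"turn":[0.0,-9.0,0.0]},
  {"hand":1,"slide":[-0.5,-3.0,4.0],"turn":[0.0,-9.0,0.0]},
  {"hand":1,"slide":[0.5,-3.0,4.0],"turn":[0.0,-9.0,0.0]},
  {"hand":1,"slide":[1.0,-3.0,4.0],"turn":[0.0,-9.0,0.0]},
  {"hand":1,"slide":[1.5,-3.0,4.0],"turn":[0.0,-9.0,0.0]},
])

```text
time_s: 2.33
position: [455.6, 125.6, 279.6]
orientation: [-0.273, 0.654, -0.651, -0.272]
wrist_force: [0.5, -0.5, 0.2]
width: 87.0
```

Run:
```python
from pl import *
st()
plan([([470,125,260],Rzx([0,1,0],[0,0,-1]))],1)
```

```text
t 2.33 p [455.6 125.6 279.6] x [ 0.004 -0.703 -0.711] z [ 0.     0.711 -0.703] j [ -1.   7.  -5. -46. -82.   9.] F [ 0.5 -0.5  0.2] T [-1.52  0.06  0.04] w 87.0
[{"hand": 1, "slide": [3.0, -3.0, 2.5], "turn": [0.0, -9.0, 0.0]}, {"hand": 1, "slide": [3.0, -3.0, 2.0], "turn": [0.0, -9.0, 0.0]}, {"hand": 1, "slide": [3.5, -3.0, 2.0], "turn": [0.0, -9.0, 0.0]}, {"hand": 1, "slide": [4.0, -2.5, 1.0], "turn": [0.0, -9.0, 0.0]}, {"hand": 1, "slide": [4.0, -3.0, 0.5], "turn": [0.0, -8.5, 0.0]}]
end [470.2 125.  260. ] [[0.0, -1.0, -0.0], [-0.0, -0.0, 1.0], [-1.0, -0.0, -0.0]]
```

Request:
play_rows([
  {"hand":1,"slide":[3.0,-3.0,2.5],"turn":[0.0,-9.0,0.0]},
  {"hand":1,"slide":[3.0,-3.0,2.0],"turn":[0.0,-9.0,0.0]},
  {"hand":1,"slide":[3.5,-3.0,2.0],"turn":[0.0,-9.0,0.0]},
  {"hand":1,"slide":[4.0,-2.5,1.0],"turn":[0.0,-9.0,0.0]},
  {"hand":1,"slide":[4.0,-3.0,0.5],"turn":[0.0,-8.5,0.0]},
])

```text
time_s: 2.95
position: [470.2, 124.2, 258.9]
orientation: [-0.499, 0.501, -0.501, -0.499]
wrist_force: [-0.1, -0.7, -0.4]
width: 87.2
```

Run:
```python
from pl import *
st()
import cv2
for n in('wrist','scene'):
    c=env.get_calibration(n); p,d=env.read_camera(n)
    np.savez(f"pics/{n}2.npz",p=p,d=d,R=c["R"],t=c["t"],v=c["vfov"],cx=c["cx"],cy=c["cy"])
    cv2.imwrite(f"pics/{n}2.png",p[...,::-1])
```

```text
t 2.95 p [470.2 124.2 258.9] x [ 0.    -0.004 -1.   ] z [-0.001  1.    -0.004] j [ -21.   31.   -9.  -76. -106.   41.] F [-0.1 -0.7 -0.4] T [-2.15 -0.08  0.01] w 87.2
```

View pics/wrist2.png

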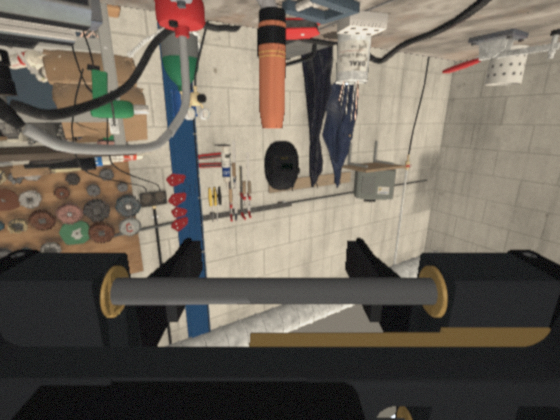

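View pics/scene2.png

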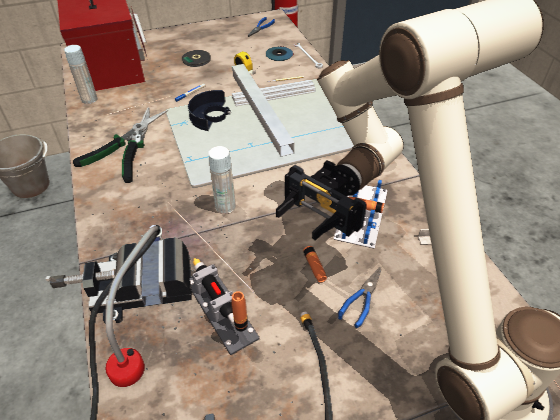

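Run:
```python
from pl import *; from h import *
S=load('pics/wrist2.npz');h=cv2.cvtColor(S[0],cv2.COLOR_RGB2HSV)
m=np.zeros(h.shape[:2],np.uint8);m[0:140,245:300]=((h[...,0]<18)&(h[...,1]>110)&(h[...,2]>70))[0:140,245:300]
k,l,s,c=cv2.connectedComponentsWithStats(m);i=1+s[1:,4].argmax();print(s[i])
W=cloud(*S)
for v in(40,60,80,95,120):
    u=np.nonzero(l[v]==i)[0];uc=(u.min()+u.max())/2
    C,d=ray(*S[2:],uc,v);print(v,u.min(),u.max(),'front',np.median(W[v,int(uc)-2:int(uc)+3],0).round(1),'at y260',(C+d*(260.5-C[1])/d[1]).round(1), 'w',(u.max()-u.min()+1)/S[4]*(S[1][v,int(uc)]+10))
```

```text
[ 258   42   28   86 2059]Traceback (most recent call last):
  File "<stdin>", line 7, in <module>
    return umr_minimum(a, axis, None, out, keepdims, initial, where)
ValueError: zero-size array to reduction operation minimum which has no identity
```

Run:
```python
from pl import *; from h import *
S=load('pics/wrist2.npz');h=cv2.cvtColor(S[0],cv2.COLOR_RGB2HSV)
m=np.zeros(h.shape[:2],np.uint8);m[0:140,245:300]=((h[...,0]<18)&(h[...,1]>110)&(h[...,2]>70))[0:140,245:300]
k,l,s,c=cv2.connectedComponentsWithStats(m);i=1+s[1:,4].argmax();print(s[i])
W=cloud(*S)
for v in(50,60,80,95,120,127):
    u=np.nonzero(l[v]==i)[0];uc=(u.min()+u.max())/2
    C,d=ray(*S[2:],uc,v);print(v,u.min(),u.max(),'front',np.median(W[v,int(uc)-2:int(uc)+3],0).round(1),'at y260',(C+d*(260.5-C[1])/d[1]).round(1), 'w',(u.max()-u.min()+1)/S[4]*(S[1][v,int(uc)]+10))
```

```text
[ 258   42   28   86 2059]
50 258 284 front [473.5 248.9 116. ] at y260 [473.6 260.5 113.7] w 27.43171513717376
60 260 284 front [472.5 247.9 125.1] at y260 [472.5 260.5 122.9] w 25.453880834862037
80 260 283 front [473.5 247.8 143.4] at y260 [473.  260.5 141.9] w 24.905245694111045
95 260 283 front [473.5 248.1 157.5] at y260 [473.  260.5 156.6] w 25.262492643471735
120 262 282 front [472.4 249.8 182. ] at y260 [472.5 260.5 182. ] w 22.733148213882306
127 264 281 front [472.4 251.3 189.1] at y260 [471.9 260.5 189.3] w 19.65178092056454
```

Run:
```python
from pl import *
T=Rzx([0,1,0],[0,0,-1])
plan([([472,160,140],T),([472,280,140],T)],1,smax=50)
```

```text
[{"hand": 1, "slide": [38.0, -1.5, 12.0], "turn": [0.0, 0.0, -0.5]}, {"hand": 1, "slide": [38.0, -1.0, 12.0], "turn": [0.0, 0.0, 0.0]}, {"hand": 1, "slide": [38.0, -0.5, 12.0], "turn": [0.0, 0.0, -0.5]}, {"hand": 1, "slide": [0.0, 0.0, 40.0], "turn": [0.0, 0.0, 0.0]}, {"hand": 1, "slide": [0.0, 0.0, 40.0], "turn": [0.0, 0.0, 0.0]}]
[{"hand": 1, "slide": [-0.5, 0.0, 40.0], "turn": [0.0, 0.0, 0.0]}]
end [471.8 279.8 140.1] [[0.0, -1.0, -0.0], [-0.0, -0.0, 1.0], [-1.0, -0.0, -0.0]]
```

Request:
play_rows([
  {"hand":1,"slide":[40,-1.0,12.0],"turn":[0.0,0.0,0]},
  {"hand":1,"slide":[40.0,-0.5,12.0],"turn":[0.0,0.0,0.0]},
  {"hand":1,"slide":[39,-0.5,12.0],"turn":[0.0,0.0,0]},
  {"hand":1,"slide":[0,0,0],"turn":[0,0,0]},
])

```text
time_s: 3.55
position: [470.9, 160.8, 139.0]
orientation: [-0.495, 0.503, -0.502, -0.5]
wrist_force: [-0.5, 0.4, 0.9]
width: 86.9
```

Run:
```python
from pl import *; from h import *
st()
n='wrist';c=env.get_calibration(n); p,d=env.read_camera(n)
np.savez(f"pics/{n}3.npz",p=p,d=d,R=c["R"],t=c["t"],v=c["vfov"],cx=c["cx"],cy=c["cy"])
cv2.imwrite(f"pics/{n}3.png",p[...,::-1])
```

```text
t 3.55 p [470.9 160.8 139. ] x [-0.003 -0.01  -1.   ] z [-0.006  1.    -0.01 ] j [-16.  43. -11. -76. -99.  55.] F [-0.5  0.4  0.9] T [-2.   -0.06  0.01] w 86.9
```

View pics/wrist3.png

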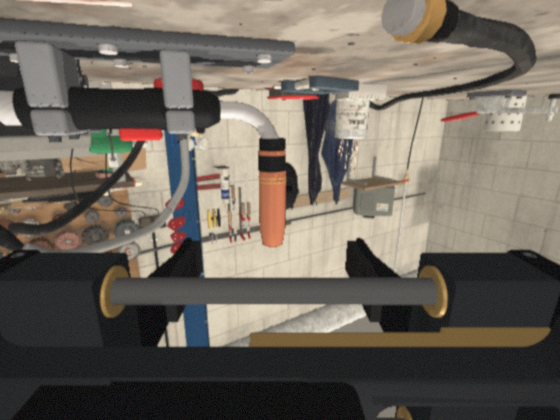

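Run:
```python
from pl import *
T=Rzx([0,1,0],[0,0,-1])
plan([([472.5,281,141],T)],1,smax=41)
```

```text
[{"hand": 1, "slide": [-0.5, -0.5, 40.0], "turn": [0.0, 0.0, 0.0]}, {"hand": 1, "slide": [-0.5, -0.5, 40.5], "turn": [0.0, -0.5, 0.0]}, {"hand": 1, "slide": [-0.5, -0.5, 40.0], "turn": [0.5, 0.0, 0.0]}]
end [472.3 280.8 141.1] [[0.0, -1.0, 0.0], [-0.0, 0.0, 1.0], [-1.0, -0.0, -0.0]]
```

Request:
play_rows([
  {"hand":1,"slide":[-1,-0.5,40.0],"turn":[0.0,-0.5,0.0]},
  {"hand":1,"slide":[-0.5,-0.5,40.5],"turn":[0.0,-0.5,0.0]},
  {"hand":1,"slide":[-0.5,-0.5,40.0],"turn":[0,0.0,0.0]},
  {"hand":1,"slide":[0,0,0],"turn":[0,0,0]},
])

```text
time_s: 4.1
position: [472.5, 282.0, 144.9]
orientation: [0.502, -0.501, 0.495, 0.502]
wrist_force: [0.5, -0.1, 0.1]
width: 86.9
```

Request:
play_rows([
  {"hand":-1,"slide":[0,0,0],"turn":[0,0,0]},
  {"hand":-1,"slide":[0,0,0],"turn":[0,0,0]},
  {"hand":-1,"slide":[0,0,0],"turn":[0,0,0]},
  {"hand":-1,"slide":[0,0,0],"turn":[0,0,0]},
], force=8)

```text
time_s: 4.6
position: [473.1, 279.9, 141.8]
orientation: [0.502, -0.498, 0.497, 0.503]
wrist_force: [-0.0, -0.3, 0.3]
width: 54.9
```

Run:
```python
from pl import *
st()
```

```text
t 4.6 p [473.1 279.9 141.8] x [-0.     0.009 -1.   ] z [-0.002  1.     0.009] j [ -6.  42. -15. -85. -94.  57.] F [-0.  -0.3  0.3] T [-2.05 -0.03  0.01] w 54.9
```

Request:
play_rows([
  {"hand":-1,"slide":[0,0.5,0],"turn":[0,0,0]},
  {"hand":-1,"slide":[0,0,0],"turn":[0,0,0]},
  {"hand":-1,"slide":[0,0,0],"turn":[0,0,0]},
  {"hand":-1,"slide":[0,0,0],"turn":[0,0,0]},
], force=8)

```text
time_s: 5.1
position: [472.3, 280.5, 141.8]
orientation: [0.501, -0.499, 0.497, 0.503]
wrist_force: [0.5, 0.5, -0.5]
width: 15.1
```

Run:
```python
from pl import *
st()
```

```text
t 5.1 p [472.3 280.5 141.8] x [-0.     0.009 -1.   ] z [-0.003  1.     0.009] j [ -6.  42. -15. -85. -94.  57.] F [ 0.5  0.5 -0.5] T [-2.09 -0.05  0.  ] w 15.1
```

Run:
```python
from pl import *; from h import *
st()
ims=[]
for n in('wrist','scene'):
    c=env.get_calibration(n); p,d=env.read_camera(n)
    np.savez(f"pics/{n}4.npz",p=p,d=d,R=c["R"],t=c["t"],v=c["vfov"],cx=c["cx"],cy=c["cy"])
    ims.append(p)
a=cv2.resize(ims[0],(400,300));b=cv2.resize(ims[1][220:400,160:400],(400,300))
cv2.imwrite("pics/c4.png",np.hstack([a,b])[...,::-1])
```

```text
t 5.1 p [472.3 280.5 141.8] x [-0.     0.009 -1.   ] z [-0.003  1.     0.009] j [ -6.  42. -15. -85. -94.  57.] F [ 0.5  0.5 -0.5] T [-2.09 -0.05  0.  ] w 15.1
```

View pics/c4.png

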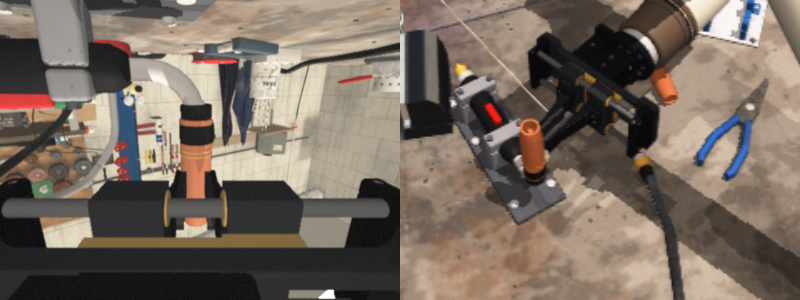

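Run:
```python
from pl import *; from h import *
S=load('pics/scene4.npz')
for X in([472,280,140],[472,261,140],[472,261,190],[472,261,90]): print(X,proj(*S[2:],X).round(1))
cv2.imwrite('pics/s4z.png',cv2.resize(S[0][270:350,210:310],None,fx=7,fy=7,interpolation=cv2.INTER_NEAREST)[...,::-1])
W=load('pics/wrist4.npz')
for X in([472,280,140],[472,261,140],[472,261,190],[472,261,90]): print(X,proj(*W[2:],X).round(1))
Q=cloud(*W)
for v in (190,200,220,235,250,300):print(v,[Q[v,u].round(0).tolist() for u in (275,262,285)])
```

```text
[472, 280, 140] [233.  315.6]
[472, 261, 140] [239.6 309.4]
[472, 261, 190] [238.  295.4]
[472, 261, 90] [241.  322.4]
[472, 280, 140] [274.9 231.1]
[472, 261, 140] [275.1 242.2]
[472, 261, 190] [274.9 307.8]
[472, 261, 90] [275.5 165.5]
190 [[472.0, 248.0, 102.0], [480.0, 250.0, 102.0], [467.0, 250.0, 102.0]]
200 [[472.0, 248.0, 108.0], [480.0, 250.0, 108.0], [467.0, 250.0, 108.0]]
220 [[472.0, 248.0, 120.0], [480.0, 250.0, 121.0], [466.0, 248.0, 120.0]]
235 [[472.0, 247.0, 129.0], [480.0, 251.0, 131.0], [466.0, 251.0, 131.0]]
250 [[472.0, 247.0, 139.0], [480.0, 252.0, 141.0], [466.0, 250.0, 140.0]]
300 [[473.0, 160.0, 113.0], [477.0, 160.0, 113.0], [470.0, 160.0, 113.0]]
```

View pics/s4z.png

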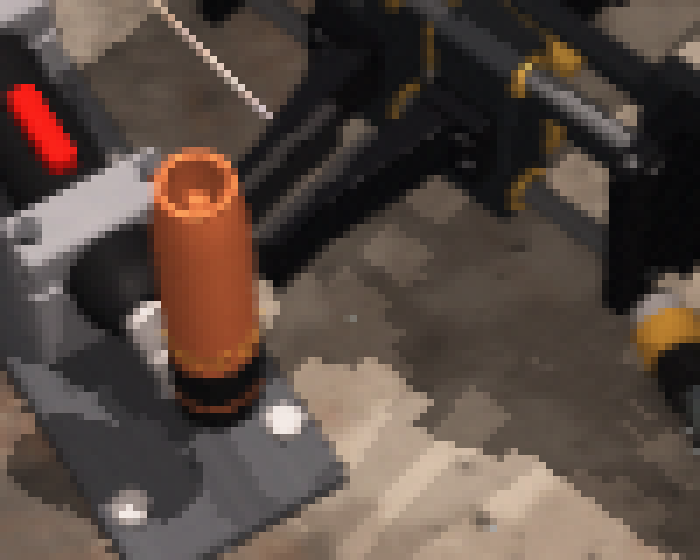

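Run:
```python
from pl import *; from h import *
S=load('pics/scene4.npz');Q=cloud(*S)
for v,u in((303,255),(309,250),(306,249),(300,250),(295,249),(292,252),(290,262),(303,265),(310,238),(297,237)):print(v,u,Q[v,u].round(0),S[0][v,u])
W=load('pics/wrist4.npz');Q=cloud(*W)
for v in range(180,300,15):print(v,[(u,Q[v,u].round(0).tolist()) for u in (225,240,250,257,293,300,310)])
cv2.imwrite('pics/w4.png',W[0][...,::-1])
```

```text
303 255 [458. 230. 141.] [12 12 14]
309 250 [457. 247. 140.] [12 11 11]
306 249 [458. 247. 150.] [13 11 13]
300 250 [466. 235. 150.] [63 58 57]
295 249 [476. 228. 150.] [22 20 21]
292 252 [480. 215. 143.] [21 20 21]
290 262 [463. 202. 151.] [47 43 45]
303 265 [504. 152.   4.] [102  88  78]
310 238 [463. 273. 161.] [146  70  40]
297 237 [481. 256. 170.] [218 111  63]
180 [(225, [742.0, 1729.0, 418.0]), (240, [676.0, 1897.0, 454.0]), (250, [616.0, 1930.0, 462.0]), (257, [483.0, 252.0, 97.0]), (293, [462.0, 253.0, 97.0]), (300, [303.0, 1865.0, 447.0]), (310, [202.0, 2168.0, 513.0])]
195 [(225, [745.0, 1718.0, 503.0]), (240, [678.0, 1888.0, 549.0]), (250, [618.0, 1928.0, 560.0]), (257, [483.0, 253.0, 106.0]), (293, [462.0, 254.0, 106.0]), (300, [277.0, 2111.0, 609.0]), (310, [200.0, 2152.0, 620.0])]
210 [(225, [769.0, 1840.0, 633.0]), (240, [672.0, 1810.0, 623.0]), (250, [621.0, 1935.0, 664.0]), (257, [483.0, 253.0, 115.0]), (293, [461.0, 253.0, 115.0]), (300, [271.0, 2134.0, 729.0]), (310, [193.0, 2173.0, 742.0])]
225 [(225, [774.0, 1842.0, 734.0]), (240, [675.0, 1807.0, 721.0]), (250, 
[... 312 characters left out ...]
58.0, 242.0, 130.0]), (310, [182.0, 2183.0, 989.0])]
255 [(225, [489.0, 169.0, 103.0]), (240, [691.0, 1889.0, 969.0]), (250, [485.0, 225.0, 131.0]), (257, [482.0, 225.0, 131.0]), (293, [463.0, 225.0, 131.0]), (300, [460.0, 222.0, 130.0]), (310, [178.0, 2177.0, 1113.0])]
270 [(225, [487.0, 160.0, 103.0]), (240, [489.0, 207.0, 130.0]), (250, [485.0, 211.0, 132.0]), (257, [481.0, 210.0, 132.0]), (293, [464.0, 211.0, 132.0]), (300, [461.0, 207.0, 130.0]), (310, [462.0, 167.0, 107.0])]
285 [(225, [486.0, 153.0, 104.0]), (240, [483.0, 161.0, 109.0]), (250, [480.0, 161.0, 109.0]), (257, [478.0, 161.0, 109.0]), (293, [468.0, 161.0, 108.0]), (300, [466.0, 161.0, 109.0]), (310, [463.0, 161.0, 108.0])]
```

View pics/w4.png

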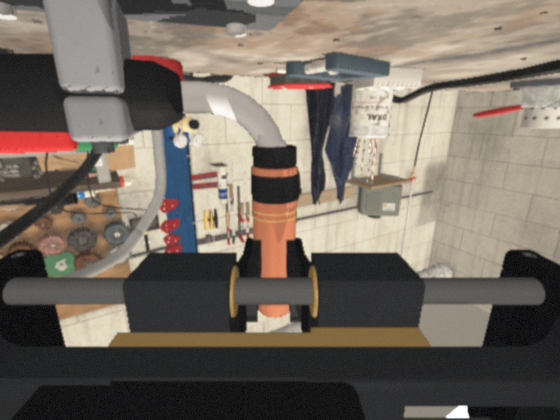

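Run:
```python
from pl import *; from h import *
W=load('pics/wrist3.npz');Q=cloud(*W);p=np.array([470.9,160.8,139]);R=quat([-0.495, 0.503, -0.502, -0.5])
for v in range(232,300,6):print(v,[(u,R.inv().apply(Q[v,u]-p).round(0).tolist()) for u in (185,190,196,200,350,356,362)])
W=load('pics/wrist4.npz');Q=cloud(*W);p,R=pose()
T=R.inv().apply((Q-p).reshape(-1,3)).reshape(Q.shape)
print('w4')
for v in range(232,300,6):print(v,[(u,T[v,u].round(0).tolist()) for u in (240,246,250,300,304)])
```

```text
232 [(185, [-553.0, -505.0, 1380.0]), (190, [-558.0, -481.0, 1392.0]), (196, [-566.0, -451.0, 1412.0]), (200, [-571.0, -431.0, 1423.0]), (350, [-900.0, 685.0, 2252.0]), (356, [-911.0, 747.0, 2280.0]), (362, [-928.0, 815.0, 2324.0])]
238 [(185, [11.0, -53.0, -35.0]), (190, [11.0, -50.0, -35.0]), (196, [-602.0, -453.0, 1406.0]), (200, [-603.0, -430.0, 1409.0]), (350, [-956.0, 688.0, 2249.0]), (356, [11.0, 48.0, -35.0]), (362, [12.0, 51.0, -36.0])]
244 [(185, [11.0, -51.0, -43.0]), (190, [9.0, -49.0, -40.0]), (196, [10.0, -45.0, -41.0]), (200, [7.0, -44.0, -35.0]), (350, [10.0, 43.0, -41.0]), (356, [10.0, 46.0, -41.0]), (362, [11.0, 49.0, -44.0])]
250 [(185, [10.0, -49.0, -49.0]), (190, [10.0, -46.0, -49.0]), (196, [8.0, -44.0, -45.0]), (200, [4.0, -44.0, -37.0]), (350, [7.0, 43.0, -42.0]), (356, [10.0, 44.0, -49.0]), (362, [10.0, 48.0, -48.0])]
256 [(185, [10.0, -47.0, -56.0]), (190, [9.0, -45.0, -55.0]), (196, [4.0, -44.0, -45.0]), (200, [1.0, -44.0, -38.0]), (350, [4.0, 43.0, -44.0]), (356, [10.0, 42.0, -56.0]), (362, [10.0, 46.0, -56.0])]
262 [(185, [10.0, -45.0, -63.0]), (190, [7.0
[... 2537 characters left out ...]
.0, -13.0, -76.0]), (250, [10.0, -12.0, -74.0]), (300, [10.0, 11.0, -75.0]), (304, [12.0, 13.0, -77.0])]
280 [(240, [32.0, -11.0, -117.0]), (246, [33.0, -9.0, -118.0]), (250, [33.0, -8.0, -118.0]), (300, [33.0, 7.0, -118.0]), (304, [33.0, 8.0, -118.0])]
286 [(240, [32.0, -11.0, -120.0]), (246, [32.0, -9.0, -121.0]), (250, [32.0, -8.0, -120.0]), (300, [33.0, 7.0, -121.0]), (304, [32.0, 8.0, -120.0])]
292 [(240, [31.0, -11.0, -121.0]), (246, [30.0, -9.0, -121.0]), (250, [31.0, -8.0, -122.0]), (300, [31.0, 7.0, -121.0]), (304, [31.0, 8.0, -121.0])]
298 [(240, [29.0, -11.0, -121.0]), (246, [29.0, -9.0, -121.0]), (250, [29.0, -8.0, -121.0]), (300, [29.0, 7.0, -121.0]), (304, [29.0, 8.0, -122.0])]
```

Request:
play_rows([
  {"hand":1,"slide":[0,0,0],"turn":[0,0,0]},
  {"hand":1,"slide":[0,0,0],"turn":[0,0,0]},
  {"hand":1,"slide":[0,0,0],"turn":[0,0,0]},
  {"hand":1,"slide":[0,0,0],"turn":[0,0,0]},
  {"hand":1,"slide":[0,0,0],"turn":[0,0,0]},
])

```text
time_s: 5.82
position: [472.3, 280.4, 141.8]
orientation: [0.501, -0.499, 0.497, 0.503]
wrist_force: [-0.3, 0.1, -0.4]
width: 49.1
```

Request:
play_rows([
  {"hand":1,"slide":[0.5,0,17],"turn":[0,0,0]},
  {"hand":1,"slide":[0.5,0,16.5],"turn":[0,0,0]},
  {"hand":1,"slide":[0,0,0],"turn":[0,0,0]},
])

```text
time_s: 6.2
position: [471.3, 315.5, 141.1]
orientation: [0.501, -0.499, 0.497, 0.504]
wrist_force: [1.1, 0.4, 0.0]
width: 79.4
```

Run:
```python
from pl import *; from h import *
st()
ims=[]
for n in('wrist','scene'):
    c=env.get_calibration(n); p,d=env.read_camera(n)
    ims.append(p)
a=cv2.resize(ims[0],(400,300));b=cv2.resize(ims[1][220:400,160:400],(400,300))
cv2.imwrite("pics/c5.png",np.hstack([a,b])[...,::-1])
```

```text
t 6.2 p [471.3 315.5 141.1] x [-0.     0.009 -1.   ] z [-0.005  1.     0.009] j [ -2.  42. -15. -88. -92.  57.] F [1.1 0.4 0. ] T [-2.03 -0.07  0.03] w 79.4
```

View pics/c5.png

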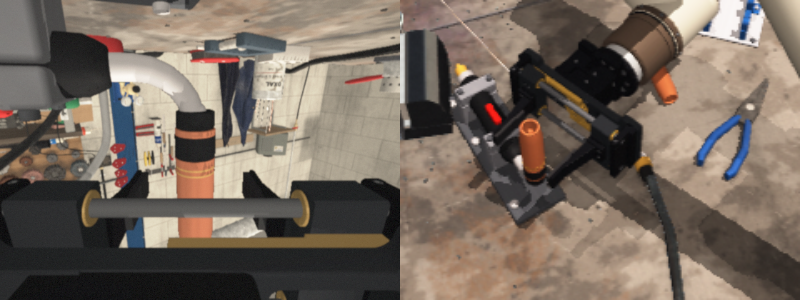

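Request:
play_rows([
  {"hand":-1,"slide":[0,-0.5,0],"turn":[0,0,0]},
  {"hand":-1,"slide":[0,0,0],"turn":[0,0,0]},
  {"hand":-1,"slide":[0,0,0],"turn":[0,0,0]},
  {"hand":-1,"slide":[0,0,0],"turn":[0,0,0]},
  {"hand":-1,"slide":[0,0,0],"turn":[0,0,0]},
], force=8)

```text
time_s: 6.92
position: [472.7, 313.9, 141.1]
orientation: [0.501, -0.499, 0.497, 0.503]
wrist_force: [0.1, -0.4, 0.1]
width: 45.1
```

Request:
play_rows([
  {"hand":-1,"slide":[0,0,0],"turn":[0,0,0]},
  {"hand":-1,"slide":[0,0,0],"turn":[0,0,0]},
  {"hand":-1,"slide":[0,0,0],"turn":[0,0,0]},
])

```text
time_s: 7.3
position: [472.0, 313.9, 141.2]
orientation: [0.501, -0.499, 0.497, 0.503]
wrist_force: [-0.9, -0.7, 0.5]
width: 27.5
```

Run:
```python
from pl import *; from h import *
st()
```

```text
t 7.3 p [472.  313.9 141.2] x [-0.001  0.009 -1.   ] z [-0.004  1.     0.009] j [ -3.  42. -15. -88. -92.  57.] F [-0.9 -0.7  0.5] T [-1.97 -0.1   0.56] w 27.5
```

Request:
play_rows([
  {"hand":-1,"slide":[0,0,0],"turn":[0,0,0]},
  {"hand":-1,"slide":[0,0,0],"turn":[0,0,0]},
  {"hand":-1,"slide":[0,-5.5,-0.5],"turn":[6,0,0]},
  {"hand":-1,"slide":[0,-5.5,0],"turn":[6,0,0]},
], force=55)

```text
time_s: 7.8
position: [483.7, 313.0, 141.3]
orientation: [0.551, -0.443, 0.547, 0.447]
wrist_force: [-3.3, 0.0, 0.7]
width: 26.5
```

Run:
```python
from pl import *; from h import *
o=st();p,R=pose(o);print((p-53*R.as_matrix()[:,2]).round(1))
```

```text
t 7.8 p [483.7 313.  141.3] x [ 0.     0.009 -1.   ] z [0.207 0.978 0.009] j [ -5.  41. -23. -96. -87.  64.] F [-3.3  0.   0.7] T [-1.58  0.35  0.98] w 26.5
[472.7 261.2 140.8]
```

Request:
play_rows([
  {"hand":-1,"slide":[-3,-5.5,-0.5],"turn":[6,0,0]},
  {"hand":-1,"slide":[-4,-5.5,-0.5],"turn":[6,0,0]},
  {"hand":-1,"slide":[-4,-5.5,0],"turn":[6,0,0]},
  {"hand":-1,"slide":[-4,-5.5,-0.5],"turn":[6,0,0]},
  {"hand":-1,"slide":[-4,-5.5,0],"turn":[6,0,0]},
])

```text
time_s: 8.43
position: [508.7, 299.9, 158.3]
orientation: [0.646, -0.285, 0.646, 0.289]
wrist_force: [-1.4, 0.9, -2.5]
width: 26.8
```

Run:
```python
from pl import *; from h import *
o=st();p,R=pose(o);print((p-53*R.as_matrix()[:,2]).round(1))
ims=[]
for n in('wrist','scene'):
    c=env.get_calibration(n); p,d=env.read_camera(n)
    ims.append(p)
a=cv2.resize(ims[0],(400,300));b=cv2.resize(ims[1][220:400,160:400],(400,300))
cv2.imwrite("pics/c6.png",np.hstack([a,b])[...,::-1])
```

```text
t 8.43 p [508.7 299.9 158.3] x [-0.003  0.005 -1.   ] z [0.67  0.742 0.002] j [  -8.   41.  -45. -124.  -87.   86.] F [-1.4  0.9 -2.5] T [-2.06  1.95  0.69] w 26.8
[473.2 260.6 158.2]
```

View pics/c6.png

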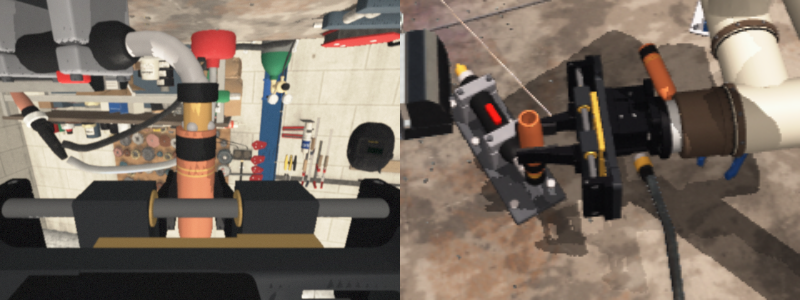

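Request:
play_rows([
  {"hand":-1,"slide":[-15,0,0],"turn":[0,0,0]},
  {"hand":-1,"slide":[-20,0,0],"turn":[0,0,0]},
])

```text
time_s: 8.78
position: [509.4, 299.7, 194.3]
orientation: [0.646, -0.286, 0.645, 0.291]
wrist_force: [0.5, 0.1, -1.8]
width: 26.4
```

Run:
```python
from pl import *; from h import *
o=st();p,R=pose(o);print((p-53*R.as_matrix()[:,2]).round(1))
```

```text
t 8.78 p [509.4 299.7 194.3] x [-0.001  0.007 -1.   ] z [0.666 0.746 0.005] j [  -8.   33.  -44. -123.  -83.   79.] F [ 0.5  0.1 -1.8] T [-1.87  1.64 -0.07] w 26.4
[474.1 260.2 194. ]
```

Request:
play_rows([
  {"hand":-1,"slide":[-20,0.5,0],"turn":[0,0,0]},
  {"hand":-1,"slide":[-20,0,0],"turn":[0,0,0]},
  {"hand":-1,"slide":[-20,0,0],"turn":[0,0,0]},
  {"hand":-1,"slide":[-20,0,0],"turn":[0,0,0]},
])

```text
time_s: 9.28
position: [508.7, 299.3, 275.9]
orientation: [0.647, -0.287, 0.644, 0.291]
wrist_force: [-0.1, 0.2, -1.1]
width: 26.9
```

Run:
```python
from pl import *; from h import *
o=st();p,R=pose(o);print((p-53*R.as_matrix()[:,2]).round(1))
ims=[]
for n in('wrist','scene'):
    c=env.get_calibration(n); p,d=env.read_camera(n)
    np.savez(f"pics/{n}7.npz",p=p,d=d,R=c["R"],t=c["t"],v=c["vfov"],cx=c["cx"],cy=c["cy"])
    ims.append(p)
a=cv2.resize(ims[0],(400,300));b=cv2.resize(ims[1][200:380,160:400],(400,300))
cv2.imwrite("pics/c7.png",np.hstack([a,b])[...,::-1])
```

```text
t 9.28 p [508.7 299.3 275.9] x [ 0.001  0.007 -1.   ] z [0.667 0.745 0.006] j [  -7.   16.  -41. -120.  -72.   62.] F [-0.1  0.2 -1.1] T [-1.89  1.71 -0.04] w 26.9
[473.3 259.8 275.6]
```

View pics/c7.png

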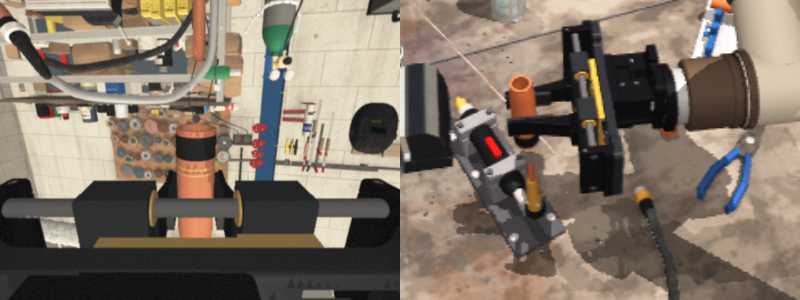

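Run:
```python
from pl import *
T=Rzx([0,0,-1],yawd(-158))
plan([([520,120,280],Rzx(yawd(30,-45),-yawd(30,45))),([571,-207,260],T)],-1,smax=55,rmax=9)
```

```text
[{"hand": -1, "slide": [-0.5, -21.5, -21.0], "turn": [3.0, 7.5, 1.0]}, {"hand": -1, "slide": [2.0, -22.5, -20.0], "turn": [3.0, 7.5, 1.0]}, {"hand": -1, "slide": [4.0, -23.5, -18.0], "turn": [3.0, 7.5, 1.5]}, {"hand": -1, "slide": [5.5, -24.5, -16.5], "turn": [2.5, 7.5, 1.0]}, {"hand": -1, "slide": [7.0, -25.0, -14.5], "turn": [3.0, 7.5, 1.0]}]
[{"hand": -1, "slide": [8.5, -26.5, -12.0], "turn": [2.5, 8.0, 1.5]}, {"hand": -1, "slide": [14.0, -44.0, -10.0], "turn": [0.5, 6.5, 1.0]}, {"hand": -1, "slide": [14.5, -44.5, -8.0], "turn": [0.5, 6.5, 1.0]}, {"hand": -1, "slide": [14.5, -44.5, -6.0], "turn": [0.5, 6.5, 1.0]}, {"hand": -1, "slide": [14.0, -45.0, -4.0], "turn": [0.5, 6.5, 1.0]}]
[{"hand": -1, "slide": [13.5, -45.5, -2.0], "turn": [0.5, 6.0, 1.0]}, {"hand": -1, "slide": [13.0, -45.5, -0.5], "turn": [0.5, 6.5, 1.5]}, {"hand": -1, "slide": [12.0, -45.5, 1.5], "turn": [0.0, 6.0, 1.0]}]
end [ 571.2 -206.8  259.8] [[-0.93, -0.38, 0.0], [-0.38, 0.93, 0.0], [-0.0, 0.0, -1.0]]
```

Request:
play_rows([
  {"hand":-1,"slide":[-0.5,-21.5,-21.0],"turn":[3.0,7.5,1.0]},
  {"hand":-1,"slide":[2.0,-22.5,-20.0],"turn":[3.0,7.5,1.0]},
  {"hand":-1,"slide":[4.0,-23.5,-18.0],"turn":[3.0,7.5,1.5]},
  {"hand":-1,"slide":[5.5,-24.5,-16.5],"turn":[2.5,7.5,1.0]},
  {"hand":-1,"slide":[7.0,-25.0,-14.5],"turn":[3.0,7.5,1.0]},
])

```text
time_s: 10.0
position: [493.8, 192.4, 242.3]
orientation: [0.453, -0.275, 0.827, 0.188]
wrist_force: [-1.4, 0.4, -3.9]
width: 26.6
```

Run:
```python
from pl import *
st()
T=Rzx([0,0,-1],yawd(-158))
plan([([520,120,280],Rzx(yawd(30,-45),-yawd(30,45))),([571,-207,260],T)],-1,smax=50,rmax=9)
```

```text
t 10.0 p [493.8 192.4 242.3] x [-0.438 -0.284 -0.853] z [ 0.647  0.559 -0.519] j [ 14.  -6. -30. -66. -25. -15.] F [-1.4  0.4 -3.9] T [-1.61  2.    0.06] w 26.6
[{"hand": -1, "slide": [-11.5, -35.0, -21.5], "turn": [4.5, 6.5, 1.5]}, {"hand": -1, "slide": [-10.0, -37.0, -20.0], "turn": [4.5, 7.0, 1.0]}, {"hand": -1, "slide": [14.0, -44.0, -10.0], "turn": [0.5, 6.5, 1.0]}, {"hand": -1, "slide": [14.5, -44.5, -8.0], "turn": [0.5, 6.5, 1.0]}, {"hand": -1, "slide": [14.5, -44.5, -6.0], "turn": [0.5, 6.5, 1.0]}]
[{"hand": -1, "slide": [14.5, -45.0, -4.0], "turn": [0.5, 6.5, 1.0]}, {"hand": -1, "slide": [13.5, -45.0, -2.0], "turn": [0.5, 6.5, 1.0]}, {"hand": -1, "slide": [13.0, -45.5, 0.0], "turn": [0.0, 6.0, 1.5]}, {"hand": -1, "slide": [12.0, -46.0, 1.0], "turn": [0.5, 6.5, 1.0]}]
end [ 571.1 -206.9  260.1] [[-0.93, -0.38, -0.0], [-0.38, 0.93, -0.0], [0.0, -0.0, -1.0]]
```

Request:
play_rows([
  {"hand":-1,"slide":[-8,-18,-15],"turn":[0,8,0]},
  {"hand":-1,"slide":[-8,-18,-15],"turn":[0,8,0]},
  {"hand":-1,"slide":[-5,-25,-10],"turn":[0,8,0]},
])

```text
time_s: 10.38
position: [502.6, 145.1, 253.0]
orientation: [0.312, -0.305, 0.887, 0.152]
wrist_force: [-0.0, 0.7, -1.8]
width: 26.6
```

Run:
```python
from pl import *
st()
T=Rzx([0,0,-1],yawd(-158))
plan([([571,-207,260],T)],-1,smax=50,rmax=9)
```

```text
t 10.38 p [502.6 145.1 253. ] x [-0.618 -0.446 -0.647] z [ 0.461  0.461 -0.758] j [ 23.  -6. -26. -26. -34. -57.] F [-0.   0.7 -1.8] T [-0.98  1.07  0.  ] w 26.6
[{"hand": -1, "slide": [14.0, -39.0, -17.0], "turn": [1.5, 5.0, 2.0]}, {"hand": -1, "slide": [14.0, -40.0, -15.0], "turn": [1.5, 5.0, 2.0]}, {"hand": -1, "slide": [13.5, -41.0, -12.5], "turn": [1.5, 5.0, 2.0]}, {"hand": -1, "slide": [13.0, -41.5, -10.0], "turn": [1.0, 5.0, 2.0]}, {"hand": -1, "slide": [12.5, -42.5, -8.5], "turn": [1.5, 5.0, 2.0]}]
[{"hand": -1, "slide": [11.5, -43.0, -6.5], "turn": [1.0, 5.0, 1.5]}, {"hand": -1, "slide": [11.0, -43.0, -4.5], "turn": [1.5, 4.5, 2.0]}, {"hand": -1, "slide": [9.5, -43.5, -2.5], "turn": [1.0, 5.0, 1.5]}]
end [ 571.  -206.8  260.1] [[-0.93, -0.38, -0.0], [-0.38, 0.93, 0.0], [0.0, 0.0, -1.0]]
```

Past the singular region. Carrying on.

Request:
play_rows([
  {"hand":-1,"slide":[14.0,-39.0,-17.0],"turn":[1.5,5.0,2.0]},
  {"hand":-1,"slide":[14.0,-40.0,-15.0],"turn":[1.5,5.0,2.0]},
  {"hand":-1,"slide":[13.5,-41.0,-12.5],"turn":[1.5,5.0,2.0]},
  {"hand":-1,"slide":[13.0,-41.5,-10.0],"turn":[1.0,5.0,2.0]},
  {"hand":-1,"slide":[12.5,-42.5,-8.5],"turn":[1.5,5.0,2.0]},
])

```text
time_s: 11.0
position: [546.8, -76.6, 257.4]
orientation: [0.119, -0.231, 0.964, 0.056]
wrist_force: [1.3, -0.1, -0.6]
width: 27.0
```

Run:
```python
from pl import *
st()
T=Rzx([0,0,-1],yawd(-158))
plan([([571,-207,260],T)],-1,smax=50,rmax=9)
```

```text
t 11.0 p [546.8 -76.6 257.4] x [-0.865 -0.433 -0.255] z [ 0.203  0.164 -0.965] j [  3.   7.  -8. -10. -63. -62.] F [ 1.3 -0.1 -0.6] T [-0.26  0.3   0.02] w 27.0
[{"hand": -1, "slide": [11.5, -42.0, -6.5], "turn": [1.5, 5.0, 1.5]}, {"hand": -1, "slide": [11.0, -42.5, -4.0], "turn": [1.0, 5.0, 1.5]}, {"hand": -1, "slide": [10.0, -43.5, -2.5], "turn": [1.0, 4.5, 2.0]}]
end [ 571.3 -207.1  259.9] [[-0.93, -0.37, 0.0], [-0.37, 0.93, 0.0], [-0.0, 0.0, -1.0]]
```

Request:
play_rows([
  {"hand":-1,"slide":[11.5,-42.0,-6.5],"turn":[1.5,5.0,1.5]},
  {"hand":-1,"slide":[11.0,-42.5,-4.0],"turn":[1.0,5.0,1.5]},
  {"hand":-1,"slide":[10.0,-43.5,-2.5],"turn":[1.0,4.5,2.0]},
  {"hand":-1,"slide":[0,0,0],"turn":[0,0,0]},
])

```text
time_s: 11.5
position: [572.1, -207.1, 257.4]
orientation: [0.001, -0.19, 0.982, 0.003]
wrist_force: [-0.6, 0.4, -1.9]
width: 26.6
```

Run:
```python
from pl import *; import cv2
st()
for n in('wrist','scene'):
    c=env.get_calibration(n); p,d=env.read_camera(n)
    np.savez(f"pics/{n}8.npz",p=p,d=d,R=c["R"],t=c["t"],v=c["vfov"],cx=c["cx"],cy=c["cy"])
    cv2.imwrite(f"pics/{n}8.png",p[...,::-1])
```

```text
t 11.5 p [ 572.1 -207.1  257.4] x [-0.928 -0.373 -0.003] z [ 0.001  0.007 -1.   ] j [ -5.  18.   5.  -0. -77. -63.] F [-0.6  0.4 -1.9] T [ 0.07 -0.12 -0.01] w 26.6
```

View pics/wrist8.png

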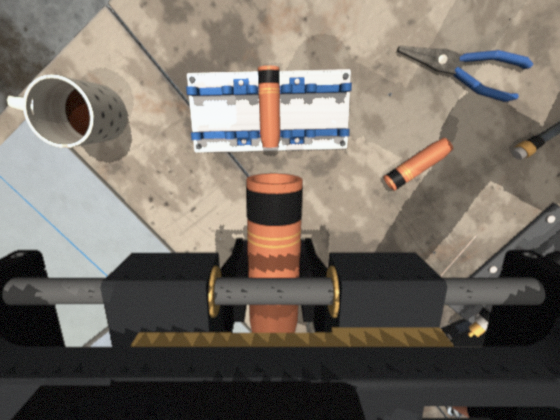

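View pics/scene8.png

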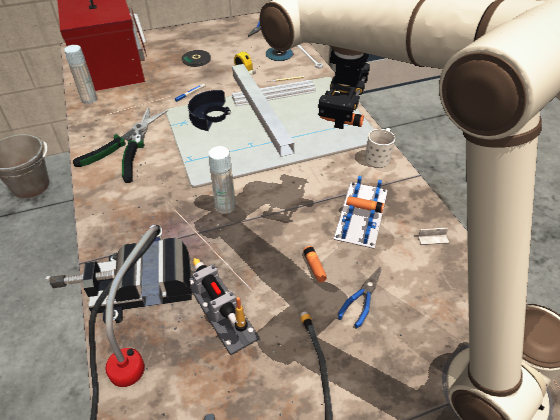

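```bash
cat > rk.py <<'E'
from h import *
def rack(f,roi=(55,165,175,365)):
    S=load(f);h=cv2.cvtColor(S[0],cv2.COLOR_RGB2HSV);r0,r1,c0,c1=roi
    m=np.zeros(h.shape[:2],np.uint8)
    m[r0:r1,c0:c1]=(((h[...,1]<40)&(h[...,2]>150)))[r0:r1,c0:c1]*255
    m=cv2.morphologyEx(m,cv2.MORPH_CLOSE,np.ones((15,15)))
    k,l,s,c=cv2.connectedComponentsWithStats(m);i=1+s[1:,4].argmax()
    cn=max(cv2.findContours((l==i).astype(np.uint8),cv2.RETR_EXTERNAL,cv2.CHAIN_APPROX_NONE)[0],key=len)
    P=np.array([onz(*S[2:],u,v,6)[:2] for u,v in cn[:,0]],np.float32)
    r=cv2.minAreaRect(P);print('plate',np.round(r[0],1),np.round(r[1],1),round(r[2],1),s[i])
    m2=np.zeros_like(m);m2[r0:r1,c0:c1]=((h[...,0]<18)&(h[...,1]>110)&(h[...,2]>70))[r0:r1,c0:c1]
    k,l,s,c=cv2.connectedComponentsWithStats(m2);i=1+s[1:,4].argmax()
    v,u=np.nonzero(l==i);P=np.array([onz(*S[2:],a,b,47)[:2] for a,b in zip(u,v)],np.float32)
    L=cv2.fitLine(P,cv2.DIST_L2,0,.01,.01).ravel();print('nozzle',L.round(3),np.degrees(np.arctan2(L[1],L[0])),s[i])
    return S,L
E
python3 - <<'E'
from rk import *
S,L=rack('pics/wrist8.npz')
for q in ((191,79),(347,76),(197,149),(345,145)): print(q,onz(*S[2:],*q,6).round(1))
# nozzle ends
for q,z in (((268,67),40),((270,146),40)): print(onz(*S[2:],*q,z).round(1))
cv2.imwrite('pics/r8.png',cv2.resize(S[0][55:165,180:360],None,fx=4.4,fy=4.4,interpolation=cv2.INTER_CUBIC)[...,::-1])
E
```

```text
plate [ 495.7 -242.4] [112.3 234. ] 23.5 [  186    68   167    86 11448]
nozzle [ 9.19000e-01  3.95000e-01  4.98310e+02 -2.42374e+02] 23.278736 [ 259   82   21   65 1191]
(191, 79) [ 496.4 -361.2    6. ]
(347, 76) [ 411.2 -160.2    6. ]
(197, 149) [ 585.7 -324.1    6. ]
(345, 145) [ 497.8 -121.     6. ]
[ 446.2 -264.7   40. ]
[ 537.7 -225.5   40. ]
```

View pics/r8.png

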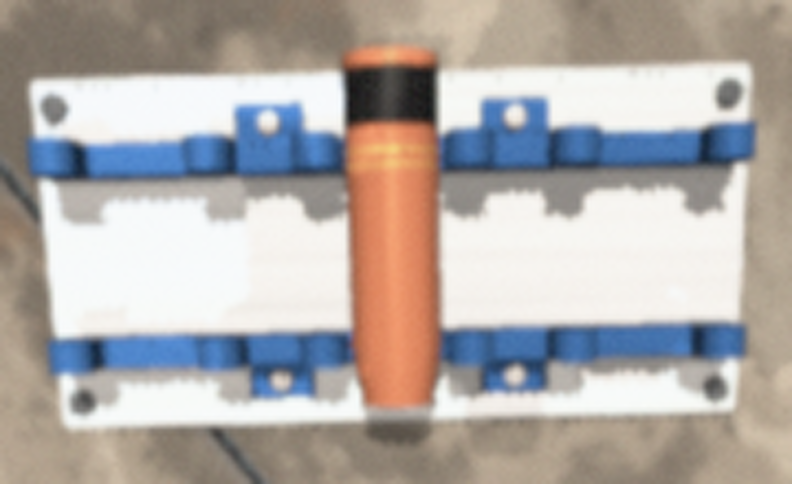

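Run:
```python
from rk import *; from pl import *
S=load('pics/wrist8.npz');Q=cloud(*S)
p=np.array([572.1,-207.1,257.4]);o=env.observe();R=quat(o['orientation'])
T=R.inv().apply((Q-p).reshape(-1,3)).reshape(Q.shape)
for v in(176,182,190,200,212,225,240,250,320):
    row=T[v,235:315];ok=(np.abs(row[:,1])<17)&(row[:,2]>-75)&(row[:,2]<-30)
    if ok.any(): print(v,'x',np.median(row[ok,0]).round(1),'y',row[ok,1].min().round(1),row[ok,1].max().round(1),'ztop',row[ok,2].min().round(1))
M=R.as_matrix();print(np.degrees(np.arctan2(-M[1,0],-M[0,0])),np.degrees(np.arcsin(M[2,0])))
```

```text
176 x 48.7 y -13.3 12.5 ztop -50.5
182 x 48.6 y -14.0 13.4 ztop -63.7
190 x 46.1 y -14.0 13.6 ztop -67.2
200 x 41.4 y -14.2 13.7 ztop -68.3
212 x 35.6 y -14.4 13.1 ztop -68.0
225 x 29.0 y -14.1 12.9 ztop -67.1
240 x 21.0 y -16.8 16.8 ztop -67.0
250 x 15.6 y -16.7 16.6 ztop -66.7
320 x -24.8 y -13.7 12.6 ztop -66.6
22.002210671131486 -0.34152295910645913
```

Run:
```python
from rk import *; from pl import *
S=load('pics/wrist8.npz');Q=cloud(*S)
sub=Q[70:155,10:135].reshape(-1,3);ok=(sub[:,2]>15)&(sub[:,2]<140);print(sub[ok].min(0),sub[ok].max(0),np.percentile(sub[ok],[2,50,98],axis=0).round(0))
r=sub[ok];r=r[r[:,2]>r[:,2].max()-12];print(r.min(0),r.max(0))
S=load('pics/top0.npz');Q=cloud(*S);sub=Q[190:230,412:465].reshape(-1,3);ok=(sub[:,2]>60)&(sub[:,2]<140);print(np.percentile(sub[ok],[2,50,98],axis=0).round(0))
u=np.array([-.3955,.9184]);e=np.array([.9184,.3955]);q=r[:,:2]-[527.6,-313.8];print('rel c: along y',(q@u).min(),(q@u).max(),'x',(q@e).min(),(q@e).max())
```

```text
[ 548.02484444 -553.39719467   15.00135817] [ 679.93860484 -430.70604369   93.0918442 ] [[ 549. -522.   21.]
 [ 591. -488.   60.]
 [ 625. -432.   91.]]
[ 548.02484444 -531.92377243   81.09213567] [ 629.84520394 -430.70604369   93.0918442 ]
[[ 548. -533.   61.]
 [ 591. -487.   82.]
 [ 625. -431.   94.]]
rel c: along y -229.61349085963528 -127.81594699009514 x -46.936084391146885 33.53820089468498
```

Run:
```python
from pl import *
T=Rzx([0,0,-1],yawd(-156.7))
plan([([526.5,-313.8,100],T),([526.5,-313.8,20],T)],-1,smax=50,rmax=9)
```

```text
[{"hand": -1, "slide": [20.5, -21.0, 39.5], "turn": [0.0, 0.0, -0.5]}, {"hand": -1, "slide": [21.0, -21.0, 39.5], "turn": [0.0, 0.0, -0.5]}, {"hand": -1, "slide": [21.0, -21.0, 39.5], "turn": [0.0, 0.0, 0.0]}, {"hand": -1, "slide": [21.5, -21.0, 39.5], "turn": [0.5, 0.5, -0.5]}, {"hand": -1, "slide": [0.0, 0.0, 40.0], "turn": [0.0, 0.0, 0.0]}]
[{"hand": -1, "slide": [-0.5, 0.5, 40.0], "turn": [0.0, 0.0, 0.0]}]
end [ 526.6 -313.6   20. ] [[-0.92, -0.4, -0.0], [-0.4, 0.92, -0.0], [0.0, -0.0, -1.0]]
```

Request:
play_rows([
  {"hand":-1,"slide":[20.5,-21.0,39.5],"turn":[0.5,0.5,-0.5]},
  {"hand":-1,"slide":[21.0,-21.0,39.5],"turn":[0.0,0.0,-0.5]},
  {"hand":-1,"slide":[21.0,-21.0,39.5],"turn":[0.0,0.0,0.0]},
  {"hand":-1,"slide":[21.5,-21.0,39.5],"turn":[0,0,-0.5]},
  {"hand":-1,"slide":[0.0,0.0,40.0],"turn":[0.0,0.0,0.0]},
])

```text
time_s: 12.22
position: [525.7, -316.6, 62.5]
orientation: [0.001, -0.203, 0.979, -0.003]
wrist_force: [1.0, 0.0, -2.1]
width: 26.6
```

Request:
play_rows([
  {"hand":-1,"slide":[0,0,36],"turn":[0,0,0]},
  {"hand":-1,"slide":[0,0,0],"turn":[0,0,0]},
])

```text
time_s: 12.48
position: [524.2, -314.5, 24.6]
orientation: [-0.002, -0.204, 0.979, -0.001]
wrist_force: [0.5, 0.5, -2.1]
width: 26.7
```

Run:
```python
from pl import *; import cv2
st()
T=Rzx([0,0,-1],yawd(-156.7))
plan([([526.5,-313.8,8],T)],-1)
ims=[]
for n in('wrist','scene'):
    c=env.get_calibration(n); p,d=env.read_camera(n)
    np.savez(f"pics/{n}9.npz",p=p,d=d,R=c["R"],t=c["t"],v=c["vfov"],cx=c["cx"],cy=c["cy"])
    ims.append(p)
a=cv2.resize(ims[0],(400,300));b=cv2.resize(ims[1][120:270,280:480],(400,300))
cv2.imwrite("pics/c9.png",np.hstack([a,b])[...,::-1])
```

```text
t 12.47 p [ 524.2 -314.5   24.6] x [-0.917 -0.399  0.005] z [-0.004 -0.002 -1.   ] j [-16.  30. -13.   0. -47. -51.] F [ 0.5  0.5 -2.1] T [ 0.07 -0.12  0.02] w 26.7
[{"hand": -1, "slide": [-2.5, -0.5, 16.5], "turn": [0.0, -0.5, 0.0]}]
end [ 526.6 -314.     8.1] [[-0.92, -0.4, 0.0], [-0.4, 0.92, 0.0], [-0.0, -0.0, -1.0]]
```

View pics/c9.png

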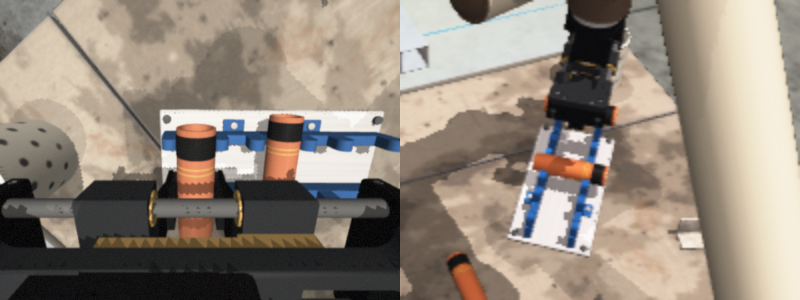

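Run:
```python
from rk import *; from pl import *
S=load('pics/wrist9.npz');Q=cloud(*S);p,R=pose()
T=R.inv().apply((Q-p).reshape(-1,3)).reshape(Q.shape)
for v in(180,195,205,215,225,235,245):
    out=[]
    for a,b,lo,hi in((235,318,-17,17),(360,440,55,100)):
        row=T[v,a:b];ok=(row[:,1]>lo)&(row[:,1]<hi)&(row[:,2]>-75)&(row[:,2]<(-25 if a<300 else -5)); rgb=S[0][v,a:b]
        if ok.any(): out.append((row[ok,0].mean().round(1),row[ok,1].min().round(1),row[ok,1].max().round(1),(row[ok,1].min()+row[ok,1].max())/2,row[ok,2].min().round(1),ok.sum()))
    print(v,out)
```

```text
180 [(np.float64(49.8), np.float64(-11.5), np.float64(15.7), np.float64(2.105822886640987), np.float64(-55.5), np.int64(57)), (np.float64(45.3), np.float64(65.8), np.float64(90.4), np.float64(78.11363945603912), np.float64(-27.5), np.int64(49))]
195 [(np.float64(46.1), np.float64(-11.7), np.float64(16.0), np.float64(2.1215419051188533), np.float64(-64.3), np.int64(57)), (np.float64(35.7), np.float64(55.7), np.float64(99.9), np.float64(77.81461982910858), np.float64(-27.3), np.int64(70))]
205 [(np.float64(41.2), np.float64(-11.9), np.float64(16.1), np.float64(2.1024567415884023), np.float64(-63.5), np.int64(57)), (np.float64(29.4), np.float64(55.4), np.float64(99.8), np.float64(77.58869843654774), np.float64(-26.7), np.int64(71))]
215 [(np.float64(36.3), np.float64(-11.3), np.float64(15.7), np.float64(2.1699570825156886), np.float64(-63.1), np.int64(55)), (np.float64(23.6), np.float64(65.7), np.float64(91.9), np.float64(78.76672146762158), np.float64(-27.0), np.int64(47))]
225 [(np.float64(31.1), np.float64(-11.8), np.float64(15.2), np.float64(1.700127842929808), np.float64(-63.3), np.int64(54)), (np.float64(17.1), np.float64(65.8), np.float64(90.7), np.float64(78.28239953033432), np.float64(-27.1), np.int64(47))]
235 [(np.float64(25.9), np.float64(-11.8), np.float64(15.5), np.float64(1.8501004819646152), np.float64(-63.3), np.int64(54)), (np.float64(10.5), np.float64(65.8), np.float64(91.9), np.float64(78.8377736613431), np.float64(-27.6), np.int64(47))]
245 [(np.float64(19.5), np.float64(-16.7), np.float64(15.6), np.float64(-0.5418326420739401), np.float64(-63.5), np.int64(61)), (np.float64(3.7), np.float64(65.3), np.float64(90.8), np.float64(78.0660448084113), np.float64(-27.4), np.int64(46))]
```

Request:
play_rows([
  {"hand":-1,"slide":[-2,-1.5,14],"turn":[0,0,0]},
  {"hand":-1,"slide":[0,0,0],"turn":[0,0,0]},
])

```text
time_s: 12.82
position: [529.1, -316.4, 12.9]
orientation: [0.0, -0.204, 0.979, -0.002]
wrist_force: [-0.2, -0.5, -1.4]
width: 26.9
```

```bash
cat > rel.py <<'E'
from rk import *; from pl import *
def rel(f=None,side=1,shot='x'):
    st();p,R=pose();c=env.get_calibration('wrist');P,d=env.read_camera('wrist')
    np.savez(f"pics/{shot}.npz",p=P,d=d,R=c["R"],t=c["t"],v=c["vfov"],cx=c["cx"],cy=c["cy"]);cv2.imwrite(f"pics/{shot}.png",P[...,::-1])
    S=load(f"pics/{shot}.npz");Q=cloud(*S);T=R.inv().apply((Q-p).reshape(-1,3)).reshape(Q.shape)
    M=R.as_matrix();print('mouth yaw',np.degrees(np.arctan2(-M[1,0],-M[0,0])).round(2),'x tilt',np.degrees(np.arcsin(M[2,0])).round(2))
    for v in range(130,250,15):
        out=[]
        for lo,hi in((-17.5,17.5),(side*78-18,side*78+18)):
            row=T[v];h=cv2.cvtColor(S[0][v:v+1],cv2.COLOR_RGB2HSV)[0]
            org=(h[:,0]<18)&(h[:,1]>110)&(h[:,2]>60); blk=(h[:,2]<70)
            ok=(row[:,1]>lo)&(row[:,1]<hi)&(row[:,2]>-80)&(row[:,2]<5)&(org)
            if ok.sum()>8: out.append([float(round(z,1)) for z in(row[ok,0].mean(),row[ok,1].min(),row[ok,1].max(),(row[ok,1].min()+row[ok,1].max())/2,row[ok,2].min())])
            else: out.append(None)
        print(v,out)
E
python3 -c "
from rel import *
rel(shot='w10')"
```

```text
t 12.82 p [ 529.1 -316.4   12.9] x [-0.917 -0.399  0.   ] z [ 0.002 -0.005 -1.   ] j [-16.  31. -13.   0. -46. -51.] F [-0.2 -0.5 -1.4] T [ 0.08 -0.12  0.  ] w 26.9
mouth yaw 23.53 x tilt 0.02
130 [None, None]
145 [None, None]
160 [None, [54.9, 66.7, 92.1, 79.4, -37.3]]
175 [[49.0, -8.7, 7.4, -0.6, -45.6], None]
190 [[46.2, -12.2, 12.0, -0.1, -67.0], None]
205 [None, [31.2, 66.5, 90.7, 78.6, -41.8]]
220 [None, [22.2, 66.6, 90.9, 78.7, -41.9]]
235 [[23.7, -13.5, 12.3, -0.6, -67.2], [13.2, 66.5, 89.4, 78.0, -42.9]]
```

View pics/w10.png

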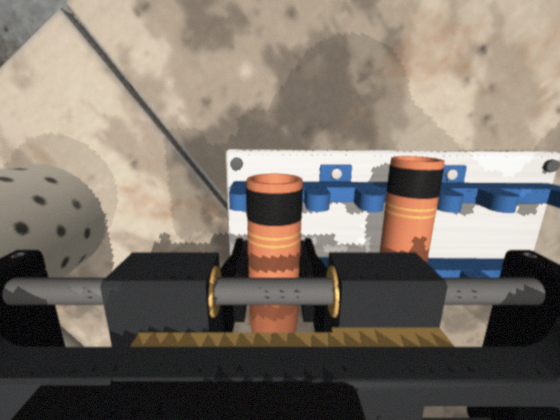

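Request:
play_rows([
  {"hand":-1,"slide":[2,0.5,10],"turn":[0,0,0]},
  {"hand":-1,"slide":[1.5,0,8],"turn":[0,0,0]},
  {"hand":-1,"slide":[0,0,5],"turn":[0,0,0]},
  {"hand":-1,"slide":[0,0,0],"turn":[0,0,0]},
])

```text
time_s: 13.38
position: [524.9, -317.3, -10.9]
orientation: [-0.001, -0.204, 0.979, -0.002]
wrist_force: [-0.9, 0.7, -2.7]
width: 26.8
```

```bash
python3 -c "
from rel import *
rel(shot='w11')"
```

```text
t 13.38 p [ 524.9 -317.3  -10.9] x [-0.917 -0.399  0.002] z [-0.    -0.004 -1.   ] j [-16.  32. -15.   0. -43. -51.] F [-0.9  0.7 -2.7] T [ 0.57  0.14 -0.01] w 26.8
mouth yaw 23.51 x tilt 0.11
130 [None, None]
145 [None, None]
160 [None, None]
175 [[49.1, -8.6, 7.5, -0.6, -46.3], [50.2, 65.8, 91.1, 78.5, -58.6]]
190 [[46.3, -12.2, 12.1, -0.1, -67.3], None]
205 [None, None]
220 [None, [30.7, 66.0, 89.3, 77.6, -66.7]]
235 [[23.8, -13.6, 12.3, -0.6, -66.9], [22.9, 65.7, 88.8, 77.3, -66.1]]
```

View pics/w11.png

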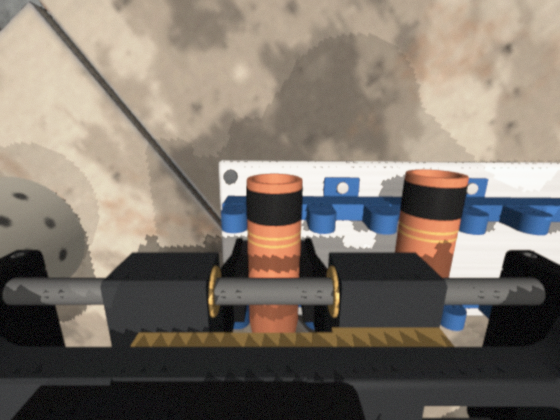

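Request:
play_rows([
  {"hand":0.2,"slide":[0,0,0.5],"turn":[0,0,0]},
  {"hand":0.2,"slide":[0,0,0],"turn":[0,0,0]},
  {"hand":0.2,"slide":[0,0,0],"turn":[0,0,0]},
  {"hand":0.2,"slide":[0,0,0],"turn":[0,0,0]},
])

```text
time_s: 13.92
position: [526.3, -318.0, -10.0]
orientation: [0.001, -0.204, 0.979, -0.003]
wrist_force: [-0.2, 0.1, -0.1]
width: 51.1
```

```bash
python3 -c "
from rel import *
rel(shot='w12')"
```

```text
t 13.93 p [ 526.3 -318.   -10. ] x [-0.917 -0.399 -0.001] z [ 0.003 -0.005 -1.   ] j [-16.  32. -14.   0. -43. -51.] F [-0.2  0.1 -0.1] T [ 0.09 -0.15 -0.01] w 51.1
mouth yaw 23.53 x tilt -0.03
130 [None, None]
145 [None, None]
160 [None, None]
175 [[49.1, -11.4, 12.7, 0.7, -51.3], [52.1, 66.7, 91.8, 79.2, -63.1]]
190 [[46.1, -4.1, 7.5, 1.7, -65.6], None]
205 [None, None]
220 [[29.9, -12.7, 13.2, 0.3, -63.5], [30.5, 66.7, 90.7, 78.7, -65.2]]
235 [[22.4, -12.2, 13.4, 0.6, -64.1], [22.5, 66.8, 89.8, 78.3, -65.8]]
```

View pics/w12.png

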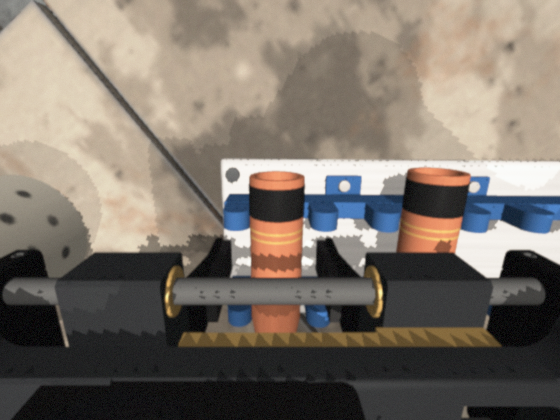

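Request:
play_rows([
  {"hand":0.2,"slide":[0,0,-25],"turn":[0,0,0]},
  {"hand":0.2,"slide":[0,0,-45],"turn":[0,0,0]},
  {"hand":0.2,"slide":[0,0,-55],"turn":[0,0,0]},
  {"hand":1,"slide":[0,0,-55],"turn":[0,0,0]},
])

```text
time_s: 14.48
position: [525.3, -316.8, 171.4]
orientation: [0.0, -0.204, 0.979, -0.003]
wrist_force: [1.2, -1.3, -0.3]
width: 56.6
```

Run:
```python
from rk import *; from pl import *
for f,roi in(('pics/wrist8.npz',(130,195,375,465)),('pics/w1.npz',(50,115,205,290)),('pics/top0.npz',(225,275,262,300)),('pics/scene0.npz',(240,290,298,335))):
    S=load(f);h=cv2.cvtColor(S[0],cv2.COLOR_RGB2HSV);r0,r1,c0,c1=roi
    m=np.zeros(h.shape[:2],np.uint8);m[r0:r1,c0:c1]=((h[...,0]<18)&(h[...,1]>110)&(h[...,2]>70)|((h[...,2]<50)&(f[5]!='s'and f[5]!='x')))[r0:r1,c0:c1]
    k,l,s,c=cv2.connectedComponentsWithStats(m);i=1+s[1:,4].argmax()
    v,u=np.nonzero(l==i);P=np.array([onz(*S[2:],a,b,18)[:2] for a,b in zip(u,v)],np.float32)
    L=cv2.fitLine(P,cv2.DIST_L2,0,.01,.01).ravel();d=L[:2]*(1 if L[0]<0 else -1);t=(P-L[2:])@d;n=(P-L[2:])@np.array([-d[1],d[0]])
    print(f,s[i],'yaw',np.degrees(np.arctan2(d[1],d[0])).round(1),'tail',(L[2:]+d*t.min()).round(1),'mouth',(L[2:]+d*t.max()).round(1),'len',(t.max()-t.min()).round(1),'w',(n.max()-n.min()).round(1),'mid',(L[2:]+d*(t.min()+t.max())/2).round(1))
st()
```

```text
pics/wrist8.npz [ 384  138   69   52 1194] yaw 147.3 tail [526.  -40.6] mouth [437.5  16.2] len 105.2 w 29.4 mid [481.8 -12.2]
pics/w1.npz [ 214   56   64   50 1024] yaw 149.1 tail [527.3 -36.7] mouth [440.2  15.3] len 101.5 w 26.8 mid [483.7 -10.7]
pics/top0.npz [269 232  23  32 268] yaw 149.7 tail [524.6 -35. ] mouth [437.8  15.8] len 100.6 w 28.0 mid [481.2  -9.6]
pics/scene0.npz [306 251  21  32 344] yaw 147.1 tail [514.  -30.2] mouth [431.7  23.1] len 98.1 w 29.8 mid [472.8  -3.6]
t 14.47 p [ 525.3 -316.8  171.4] x [-0.917 -0.399  0.   ] z [ 0.002 -0.005 -1.   ] j [-16.  21.  -3.   0. -65. -51.] F [ 1.2 -1.3 -0.3] T [ 0.01 -0.26 -0.01] w 56.6
```

Run:
```python
from pl import *
T=Rzx([0,0,-1],yawd(-31));x=yawd(-31)
P=np.array([482,-10.5,110])-x*70
plan([(P,T)],1,smax=50,rmax=10)
```

```text
[{"hand": 1, "slide": [-3.0, 27.5, 4.5], "turn": [0.0, 0.0, -9.5]}, {"hand": 1, "slide": [-7.5, 26.5, 4.5], "turn": [0.0, 0.0, -9.5]}, {"hand": 1, "slide": [-12.0, 25.0, 4.5], "turn": [0.0, 0.0, -9.5]}, {"hand": 1, "slide": [-16.0, 22.5, 4.5], "turn": [0.0, 0.0, -9.5]}, {"hand": 1, "slide": [-19.5, 19.5, 4.5], "turn": [0.0, 0.0, -9.5]}]
[{"hand": 1, "slide": [-22.5, 16.0, 4.5], "turn": [0.0, 0.0, -9.5]}, {"hand": 1, "slide": [-24.5, 12.0, 4.5], "turn": [0.0, 0.0, -10.0]}, {"hand": 1, "slide": [-26.5, 7.5, 4.5], "turn": [0.0, 0.0, -9.5]}, {"hand": 1, "slide": [-27.5, 3.5, 4.5], "turn": [0.0, 0.0, -10.0]}, {"hand": 1, "slide": [-27.5, -1.5, 4.5], "turn": [0.0, 0.0, -9.5]}]
[{"hand": 1, "slide": [-26.5, -6.0, 5.0], "turn": [0.0, 0.0, -10.0]}, {"hand": 1, "slide": [-25.5, -10.5, 4.5], "turn": [0.0, 0.0, -9.5]}, {"hand": 1, "slide": [-23.0, -15.0, 5.0], "turn": [0.0, -0.5, -10.0]}]
end [422.2  25.6 109.9] [[0.86, -0.51, -0.01], [-0.51, -0.86, -0.0], [-0.0, 0.0, -1.0]]
```

Request:
play_rows([
  {"hand":1,"slide":[-3.0,27.5,4.5],"turn":[0.0,0.0,-9.5]},
  {"hand":1,"slide":[-7.5,26.5,4.5],"turn":[0.0,0.0,-9.5]},
  {"hand":1,"slide":[-12.0,25.0,4.5],"turn":[0.0,0.0,-9.5]},
  {"hand":1,"slide":[-16.0,22.5,4.5],"turn":[0.0,0.0,-9.5]},
  {"hand":1,"slide":[-19.5,19.5,4.5],"turn":[0.0,0.0,-9.5]},
])

```text
time_s: 15.1
position: [485.1, -184.1, 146.4]
orientation: [-0.0, -0.583, 0.812, -0.003]
wrist_force: [0.1, -0.4, 0.2]
width: 86.4
```

Request:
play_rows([
  {"hand":1,"slide":[-22.5,16.0,4.5],"turn":[0.0,0.0,-9.5]},
  {"hand":1,"slide":[-24.5,12.0,4.5],"turn":[0.0,0.0,-10.0]},
  {"hand":1,"slide":[-26.5,7.5,4.5],"turn":[0.0,0.0,-9.5]},
  {"hand":1,"slide":[-27.5,3.5,4.5],"turn":[0.0,0.0,-10.0]},
  {"hand":1,"slide":[-27.5,-1.5,4.5],"turn":[0.0,0.0,-9.5]},
])

```text
time_s: 15.72
position: [445.6, -52.3, 123.2]
orientation: [0.001, 0.865, -0.501, 0.002]
wrist_force: [0.6, -0.1, 0.3]
width: 87.0
```

Request:
play_rows([
  {"hand":1,"slide":[-26.5,-6.0,5.0],"turn":[0.0,0.0,-10.0]},
  {"hand":1,"slide":[-25.5,-10.5,4.5],"turn":[0.0,0.0,-9.5]},
  {"hand":1,"slide":[-23.0,-15.0,5.0],"turn":[0.0,0,-10.0]},
  {"hand":1,"slide":[0,0,0],"turn":[0,0,0]},
])

```text
time_s: 16.23
position: [421.9, 26.6, 108.2]
orientation: [0.002, 0.964, -0.266, 0.002]
wrist_force: [0.2, -0.3, 0.4]
width: 86.6
```

Run:
```python
from rk import *; from pl import *
st();p0,R0=pose()
n='wrist';c=env.get_calibration(n); p,d=env.read_camera(n)
np.savez(f"pics/w13.npz",p=p,d=d,R=c["R"],t=c["t"],v=c["vfov"],cx=c["cx"],cy=c["cy"])
cv2.imwrite("pics/w13.png",p[...,::-1])
```

```text
t 16.23 p [421.9  26.6 108.2] x [ 0.859 -0.513  0.004] z [ 0.002 -0.005 -1.   ] j [ 26.   7. -33.   0. -50.  33.] F [ 0.2 -0.3  0.4] T [-0.    0.    0.01] w 86.6
```

View pics/w13.png

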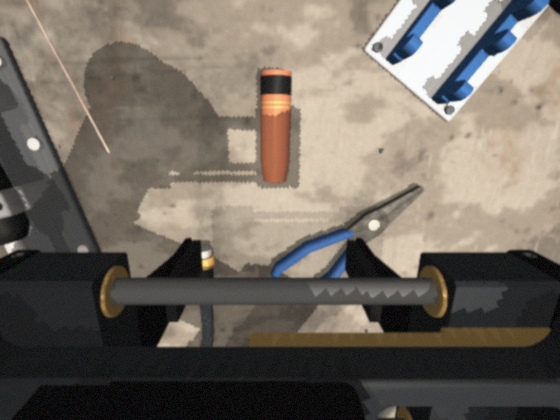

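Run:
```python
from rk import *; from pl import *
S=load('pics/w13.npz');p,R=pose();h=cv2.cvtColor(S[0],cv2.COLOR_RGB2HSV)
m=np.zeros(h.shape[:2],np.uint8);m[60:190,250:305]=((h[...,0]<18)&(h[...,1]>130)&(h[...,2]>70))[60:190,250:305]
T=R.inv().apply((cloud(*S)-p).reshape(-1,3)).reshape(420,560,3)
for v in(70,100,110,125,140,155,165,175,182):
    u=np.nonzero(m[v])[0]
    if len(u)<5: continue
    e=[R.inv().apply(onz(*S[2:],a,v,16)-p) for a in(u.min()-.5,u.max()+.5)]
    print(v,u.min(),u.max(),((e[0]+e[1])/2).round(1),(e[1]-e[0])[1].round(1),'top',T[v,int(u.mean())].round(1))
```

```text
70 265 273 [120.7  -5.1  92.9] 8.1 top [119.4  -4.9  83.3]
100 261 289 [95.4  0.4 92.8] 26.8 top [94.7 -1.4 80.4]
110 261 289 [86.6  0.4 92.8] 27.0 top [86.3 -0.5 80.7]
125 261 288 [73.1  0.  92.7] 26.4 top [73.4 -0.5 80.8]
140 262 288 [59.3  0.6 92.6] 25.8 top [60.1  0.5 80.5]
155 262 287 [45.   0.1 92.6] 25.2 top [46.4 -0.4 80.8]
165 262 287 [35.3  0.2 92.5] 25.5 top [37.  -0.4 81.4]
175 264 285 [25.4  0.2 92.5] 21.8 top [27.2 -0.3 83.1]
```

Request:
play_rows([
  {"hand":1,"slide":[35,0,25],"turn":[0,0,0]},
  {"hand":1,"slide":[35,0,35],"turn":[0,0,0]},
  {"hand":1,"slide":[0,0,40],"turn":[0,0,0]},
  {"hand":1,"slide":[0,0,25],"turn":[0,0,0]},
  {"hand":1,"slide":[0,0,0],"turn":[0,0,0]},
])

```text
time_s: 16.9
position: [481.4, -12.4, -18.1]
orientation: [0.003, 0.963, -0.268, -0.0]
wrist_force: [0.4, 0.4, -0.6]
width: 87.0
```

Run:
```python
from rk import *; from pl import *
st();p0,R0=pose()
n='wrist';c=env.get_calibration(n); p,d=env.read_camera(n)
np.savez(f"pics/w14.npz",p=p,d=d,R=c["R"],t=c["t"],v=c["vfov"],cx=c["cx"],cy=c["cy"])
cv2.imwrite("pics/w14.png",p[...,::-1])
```

```text
t 16.9 p [481.4 -12.4 -18.1] x [ 0.856 -0.517  0.001] z [-0.002 -0.007 -1.   ] j [ 18.  24. -34.   1. -33.  40.] F [ 0.4  0.4 -0.6] T [ 0.01 -0.02 -0.01] w 87.0
```

View pics/w14.png

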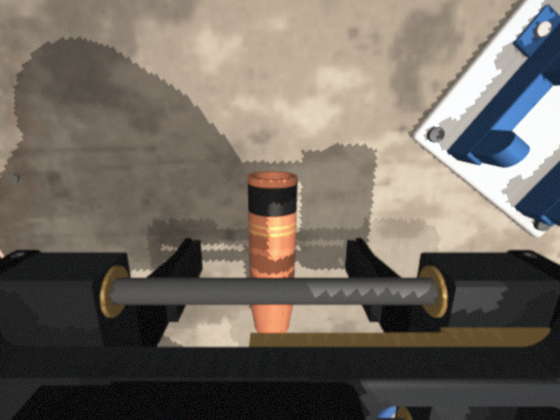

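Centred. Lowering the last 12 mm and gripping.

Request:
play_rows([
  {"hand":1,"slide":[0,0,8],"turn":[0,0,0]},
  {"hand":0,"slide":[0,0,4],"turn":[0,0,0]},
  {"hand":-1,"slide":[0,0,0],"turn":[0,0,0]},
  {"hand":-1,"slide":[0,0,0],"turn":[0,0,0]},
  {"hand":-1,"slide":[0,0,0],"turn":[0,0,0]},
], force=30)

```text
time_s: 17.58
position: [482.9, -11.0, -28.3]
orientation: [0.002, 0.964, -0.267, 0.002]
wrist_force: [0.2, -0.3, 0.5]
width: 54.8
```

Request:
play_rows([
  {"hand":-1,"slide":[0,0,0],"turn":[0,0,0]},
  {"hand":-1,"slide":[0,0,0],"turn":[0,0,0]},
  {"hand":-1,"slide":[0,0,0],"turn":[0,0,0]},
  {"hand":-1,"slide":[0,0,0],"turn":[0,0,0]},
])

```text
time_s: 18.08
position: [482.5, -11.2, -28.6]
orientation: [0.002, 0.964, -0.267, 0.001]
wrist_force: [-0.8, -0.0, 0.4]
width: 27.2
```

Run:
```python
from pl import *
st()
```

```text
t 18.07 p [482.5 -11.2 -28.6] x [ 0.857 -0.515  0.004] z [ 0.002 -0.005 -1.   ] j [ 18.  25. -34.   1. -31.  40.] F [-0.8 -0.   0.4] T [-0.07  0.06 -0.  ] w 27.2
```

Request:
play_rows([
  {"hand":-1,"slide":[0,0,-25],"turn":[0,0,0]},
  {"hand":-1,"slide":[0,0,-45],"turn":[0,0,0]},
  {"hand":-1,"slide":[0,0,-45],"turn":[0,0,0]},
], force=45)

```text
time_s: 18.45
position: [481.6, -10.6, 87.1]
orientation: [0.003, 0.964, -0.267, 0.001]
wrist_force: [0.8, 0.2, -1.7]
width: 27.2
```

Run:
```python
from pl import *
st()
T=Rzx([0,0,-1],yawd(-156.7))
plan([([466,-170.6,80],T)],-1,smax=50,rmax=10)
```

```text
t 18.45 p [481.6 -10.6  87.1] x [ 0.857 -0.515  0.003] z [ 0.    -0.005 -1.   ] j [ 18.  14. -28.   0. -48.  40.] F [ 0.8  0.2 -1.7] T [ 0.03 -0.13  0.03] w 27.2
[{"hand": -1, "slide": [5.5, 11.0, 0.5], "turn": [0.0, 0.0, 9.5]}, {"hand": -1, "slide": [7.0, 10.0, 0.5], "turn": [0.0, 0.0, 9.5]}, {"hand": -1, "slide": [8.5, 9.0, 0.5], "turn": [0.0, 0.0, 9.5]}, {"hand": -1, "slide": [10.0, 7.5, 0.5], "turn": [0.0, 0.0, 9.5]}, {"hand": -1, "slide": [11.0, 5.5, 0.5], "turn": [0.0, 0.0, 9.5]}]
[{"hand": -1, "slide": [12.0, 3.5, 0.5], "turn": [0.0, 0.0, 10.0]}, {"hand": -1, "slide": [12.5, 1.5, 0.5], "turn": [0.0, 0.0, 9.5]}, {"hand": -1, "slide": [12.5, -0.5, 0.5], "turn": [0.0, 0.0, 10.0]}, {"hand": -1, "slide": [12.0, -2.5, 1.0], "turn": [0.0, 0.0, 9.5]}, {"hand": -1, "slide": [11.5, -4.5, 0.5], "turn": [0.0, 0.0, 10.0]}]
[{"hand": -1, "slide": [10.5, -6.5, 1.0], "turn": [0.0, 0.0, 9.5]}, {"hand": -1, "slide": [9.0, -8.0, 0.5], "turn": [0.0, 0.0, 10.0]}, {"hand": -1, "slide": [7.5, -10.0, 1.0], "turn": [-0.5, 0.0, 9.5]}]
end [ 466.2 -170.7   79.9] [[-0.92, -0.4, -0.0], [-0.4, 0.92, 0.0], [0.0, 0.0, -1.0]]
```

Request:
play_rows([
  {"hand":-1,"slide":[5.5,11.0,0.5],"turn":[0.0,0.0,9.5]},
  {"hand":-1,"slide":[7.0,10.0,0.5],"turn":[0.0,0.0,9.5]},
  {"hand":-1,"slide":[8.5,9.0,0.5],"turn":[0.0,0.0,9.5]},
  {"hand":-1,"slide":[10.0,7.5,0.5],"turn":[0.0,0.0,9.5]},
  {"hand":-1,"slide":[11.0,5.5,0.5],"turn":[0.0,0.0,9.5]},
])

```text
time_s: 19.08
position: [475.6, -72.3, 83.7]
orientation: [0.002, 0.773, -0.635, 0.002]
wrist_force: [-0.3, -0.0, -1.5]
width: 26.7
```

Request:
play_rows([
  {"hand":-1,"slide":[12.0,3.5,0.5],"turn":[0.0,0.0,10.0]},
  {"hand":-1,"slide":[12.5,1.5,0.5],"turn":[0.0,0.0,9.5]},
  {"hand":-1,"slide":[12.5,-0.5,0.5],"turn":[0.0,0.0,10.0]},
  {"hand":-1,"slide":[12.0,-2.5,1.0],"turn":[0.0,0.0,9.5]},
  {"hand":-1,"slide":[11.5,-4.5,0.5],"turn":[0.0,0.0,10.0]},
])

```text
time_s: 19.7
position: [469.5, -134.1, 80.9]
orientation: [-0.001, -0.44, 0.898, -0.002]
wrist_force: [-0.3, -0.7, -2.2]
width: 26.9
```

Request:
play_rows([
  {"hand":-1,"slide":[10.5,-6.5,1.0],"turn":[0.0,0.0,9.5]},
  {"hand":-1,"slide":[9.0,-8.0,0.5],"turn":[0.0,0.0,10.0]},
  {"hand":-1,"slide":[7.5,-10.0,1.0],"turn":[0,0.0,9.5]},
  {"hand":-1,"slide":[0,0,0],"turn":[0,0,0]},
])

```text
time_s: 20.2
position: [466.4, -170.9, 78.6]
orientation: [-0.0, -0.204, 0.979, -0.002]
wrist_force: [0.1, 0.3, -1.5]
width: 27.3
```

```bash
python3 -c "
from rel import *
rel(shot='w15',side=-1)"
```

```text
t 20.2 p [ 466.4 -170.9   78.6] x [-0.917 -0.4    0.001] z [ 0.001 -0.005 -1.   ] j [ -1.  16. -26.   0. -47. -66.] F [ 0.1  0.3 -1.5] T [ 0.12 -0.12  0.04] w 27.3
mouth yaw 23.55 x tilt 0.08
130 [None, None]
145 [None, None]
160 [None, None]
175 [[46.9, -2.6, 1.9, -0.4, -32.3], None]
190 [[43.8, -12.1, 11.9, -0.1, -57.6], None]
205 [None, None]
220 [[27.1, -13.1, 11.8, -0.6, -54.3], None]
235 [[19.6, -14.0, 12.7, -0.7, -57.5], None]
```

View pics/w15.png

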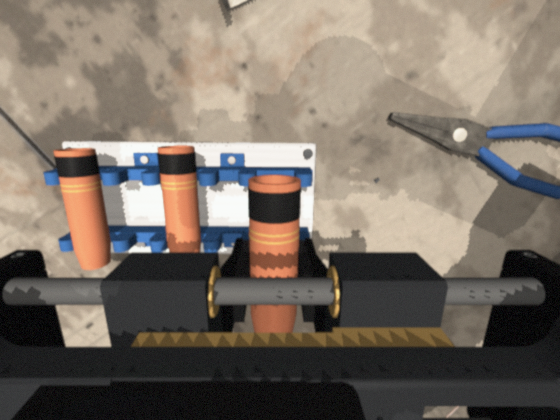

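```bash
sed -i 's/row\[:,2\]<5)/row[:,2]<60)/' rel.py
python3 - <<'E'
from rel import *
# offline on w15
S=load("pics/w15.npz");p,R=pose();T=R.inv().apply((cloud(*S)-p).reshape(-1,3)).reshape(420,560,3)
for v in range(150,245,8):
    row=T[v];h=cv2.cvtColor(S[0][v:v+1],cv2.COLOR_RGB2HSV)[0];org=(h[:,0]<18)&(h[:,1]>110)&(h[:,2]>60)
    out=[]
    for y0 in(0,-78,-156):
        ok=(abs(row[:,1]-y0)<19)&org&(row[:,2]<60)
        out.append([float(round(z,1)) for z in(row[ok,0].mean(),(row[ok,1].min()+row[ok,1].max())/2,np.ptp(row[ok,1]),row[ok,2].min())] if ok.sum()>8 else None)
    print(v,out)
E
```

```text
150 [None, [54.9, -75.4, 23.0, 23.8], [54.2, -156.1, 25.5, 27.4]]
158 [None, None, None]
166 [None, None, None]
174 [None, [36.6, -76.6, 25.5, 24.2], None]
182 [[45.9, -0.6, 25.5, -196.0], [30.4, -76.7, 25.3, 23.4], [30.1, -155.2, 24.5, 23.7]]
190 [[44.1, -0.2, 24.0, -57.5], [23.9, -76.0, 23.8, 24.6], [23.6, -155.0, 23.0, 23.9]]
198 [None, [17.5, -75.9, 22.8, 24.2], [17.1, -155.8, 24.1, 24.4]]
206 [None, [10.9, -76.4, 24.4, 23.7], [10.5, -155.4, 23.7, 24.5]]
214 [None, [4.3, -76.2, 23.5, 24.1], [3.8, -155.1, 23.1, 24.9]]
222 [[26.9, -0.4, 25.6, -57.2], [-2.6, -76.4, 23.8, 24.3], [-3.1, -155.4, 23.1, 24.0]]
230 [[23.9, -0.5, 25.8, -196.0], [-9.6, -76.7, 25.4, 23.5], [-10.1, -155.4, 22.8, 25.0]]
238 [[20.8, -0.5, 26.0, -196.0], [-16.4, -76.9, 25.7, 24.6], [-17.1, -154.8, 22.7, 24.9]]
```

Request:
play_rows([
  {"hand":-1,"slide":[3,1,30],"turn":[0,0,0]},
  {"hand":-1,"slide":[3,1,28],"turn":[0,0,0]},
  {"hand":-1,"slide":[0,0,0],"turn":[0,0,0]},
])

```text
time_s: 20.62
position: [458.7, -170.9, 19.5]
orientation: [-0.002, -0.205, 0.979, -0.002]
wrist_force: [-0.5, 0.8, -1.4]
width: 27.1
```

```bash
cat > m.py <<'E'
from rel import *
def go(shot):
    st();p,R=pose();c=env.get_calibration('wrist');P,d=env.read_camera('wrist')
    np.savez(f"pics/{shot}.npz",p=P,d=d,R=c["R"],t=c["t"],v=c["vfov"],cx=c["cx"],cy=c["cy"]);cv2.imwrite(f"pics/{shot}.png",P[...,::-1])
    S=load(f"pics/{shot}.npz");T=R.inv().apply((cloud(*S)-p).reshape(-1,3)).reshape(420,560,3)
    for v in range(150,250,8):
        row=T[v];h=cv2.cvtColor(S[0][v:v+1],cv2.COLOR_RGB2HSV)[0];org=(h[:,0]<18)&(h[:,1]>110)&(h[:,2]>60)
        out=[]
        for y0 in(0,-78,-156):
            ok=(abs(row[:,1]-y0)<19)&org&(row[:,2]<60)&(row[:,2]>-80)
            out.append([float(round(z,1)) for z in(row[ok,0].mean(),(row[ok,1].min()+row[ok,1].max())/2,np.ptp(row[ok,1]),row[ok,2].min())] if ok.sum()>8 else None)
        print(v,out)
E
python3 -c "
from m import *
go('w16')"
```

```text
t 20.62 p [ 458.7 -170.9   19.5] x [-0.916 -0.401  0.005] z [-0.004 -0.005 -1.   ] j [ -1.  21. -31.   0. -39. -66.] F [-0.5  0.8 -1.4] T [ 0.11 -0.19 -0.01] w 27.1
150 [None, None, None]
158 [None, None, None]
166 [None, [48.6, -79.4, 19.6, -17.6], None]
174 [None, [47.3, -78.3, 24.0, -35.4], [46.4, -150.5, 9.7, -32.8]]
182 [[44.9, -0.1, 25.1, -52.9], None, None]
190 [[43.8, -0.0, 23.8, -57.4], None, None]
198 [None, None, None]
206 [None, [28.4, -79.0, 24.2, -35.6], [26.6, -149.5, 4.9, -30.5]]
214 [None, [23.4, -79.4, 24.9, -35.0], [22.5, -152.6, 13.2, -34.5]]
222 [[26.7, -0.7, 24.8, -56.5], [18.3, -78.3, 23.5, -35.4], [17.4, -153.0, 15.5, -34.9]]
230 [[22.6, -0.7, 25.1, -57.1], [13.4, -79.4, 24.6, -35.9], [12.3, -154.4, 15.7, -34.6]]
238 [[18.1, -0.6, 25.3, -57.7], [8.1, -78.7, 24.0, -35.7], [7.2, -154.6, 16.6, -34.8]]
246 [[13.3, -0.3, 28.3, -57.4], [3.0, -78.7, 23.2, -35.9], [1.8, -156.0, 18.5, -35.2]]
```

View pics/w16.png

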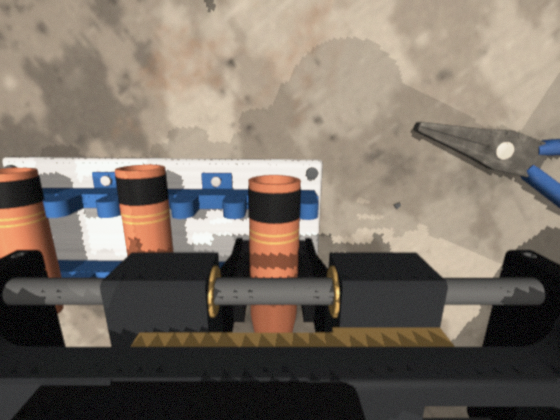

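Request:
play_rows([
  {"hand":-1,"slide":[1,0,9],"turn":[0,0,0]},
  {"hand":-1,"slide":[0.5,0,8],"turn":[0,0,0]},
  {"hand":-1,"slide":[0,0,4],"turn":[0,0,0]},
  {"hand":-1,"slide":[0,0,0],"turn":[0,0,0]},
])

```text
time_s: 21.18
position: [459.4, -172.2, 0.0]
orientation: [0.0, -0.204, 0.979, -0.003]
wrist_force: [-1.5, -0.4, -1.7]
width: 26.8
```

```bash
python3 -c "
from m import *
go('w17')"
```

```text
t 21.18 p [ 459.4 -172.2    0. ] x [-0.917 -0.399  0.001] z [ 0.002 -0.005 -1.   ] j [ -1.  22. -32.   0. -35. -66.] F [-1.5 -0.4 -1.7] T [ 0.02 -0.19 -0.05] w 26.8
150 [None, None, None]
158 [None, None, None]
166 [None, None, None]
174 [None, [47.9, -77.8, 25.2, -43.8], None]
182 [[44.8, -0.1, 25.0, -52.5], [47.0, -77.1, 23.4, -54.1], [44.5, -145.8, 2.3, -43.5]]
190 [[43.8, -0.1, 23.9, -57.5], None, None]
198 [None, None, None]
206 [None, None, None]
214 [None, [28.7, -76.6, 22.5, -51.3], [26.7, -145.6, 1.5, -43.8]]
222 [[26.6, -0.3, 25.7, -57.0], [25.4, -77.8, 25.2, -54.4], [22.7, -146.8, 3.6, -46.6]]
230 [[22.6, -0.6, 25.2, -57.1], [21.0, -77.3, 24.1, -54.8], [18.1, -146.6, 5.0, -47.5]]
238 [[18.1, -0.3, 26.1, -57.3], [16.5, -76.8, 22.9, -54.7], [13.1, -147.2, 3.7, -48.8]]
246 [[13.4, -0.8, 27.3, -57.2], [11.7, -77.3, 23.7, -54.7], [8.3, -147.5, 5.2, -48.5]]
```

View pics/w17.png

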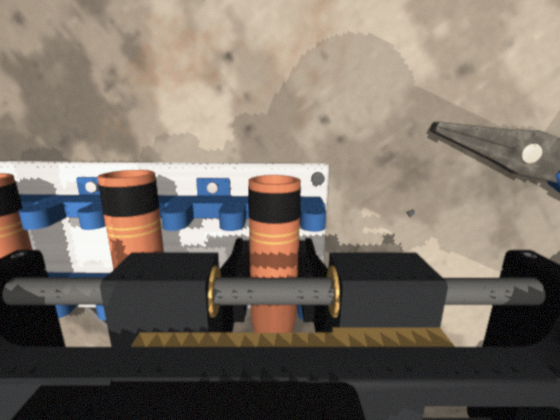

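2.5 mm above the seat, between the prongs. Lower slightly more and release.

Request:
play_rows([
  {"hand":-1,"slide":[0,0.5,2],"turn":[0,0,0]},
  {"hand":-1,"slide":[0,0,0],"turn":[0,0,0]},
])

```text
time_s: 21.48
position: [459.3, -171.7, -1.8]
orientation: [0.0, -0.204, 0.979, -0.003]
wrist_force: [-0.5, 0.2, -2.2]
width: 26.8
```

Request:
play_rows([
  {"hand":0.2,"slide":[0,0,0],"turn":[0,0,0]},
  {"hand":0.2,"slide":[0,0,0],"turn":[0,0,0]},
  {"hand":0.2,"slide":[0,0,0],"turn":[0,0,0]},
  {"hand":0.2,"slide":[0,0,0],"turn":[0,0,0]},
])

```text
time_s: 21.98
position: [459.5, -171.7, -1.6]
orientation: [0.001, -0.204, 0.979, -0.003]
wrist_force: [1.2, -0.5, -0.4]
width: 51.1
```

```bash
python3 -c "
from m import *
go('w18')"
```

```text
t 21.98 p [ 459.5 -171.7   -1.6] x [-0.917 -0.399 -0.   ] z [ 0.002 -0.005 -1.   ] j [ -1.  23. -32.   1. -35. -66.] F [ 1.2 -0.5 -0.4] T [ 0.1  -0.15  0.05] w 51.1
150 [None, None, None]
158 [None, None, None]
166 [None, None, None]
174 [None, [48.2, -78.4, 25.0, -45.2], None]
182 [[45.0, -0.1, 25.1, -52.8], [47.4, -77.7, 24.0, -56.3], [44.6, -145.6, 1.9, -43.5]]
190 [[43.7, -0.1, 24.0, -56.5], None, None]
198 [None, None, None]
206 [None, None, None]
214 [None, [28.8, -67.9, 3.8, -51.4], None]
222 [[26.6, -0.3, 25.9, -57.1], [26.0, -77.4, 24.0, -56.0], [23.1, -146.6, 2.9, -47.4]]
230 [[22.3, -0.6, 25.3, -56.3], [21.2, -77.2, 23.4, -55.5], [18.5, -147.2, 4.2, -47.3]]
238 [[17.8, -0.4, 24.9, -56.1], [17.1, -77.6, 23.8, -56.1], [13.5, -146.7, 3.6, -49.7]]
246 [[13.1, -0.7, 25.9, -56.1], [12.5, -77.2, 23.0, -56.2], [9.0, -146.4, 4.0, -50.3]]
```

View pics/w18.png

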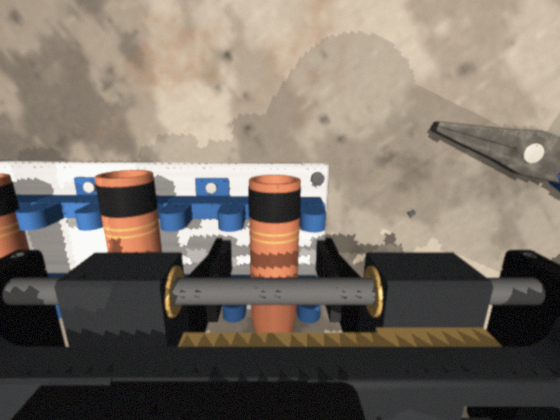

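Seated level with the middle nozzle. Backing up and moving out for an overall check.

Request:
play_rows([
  {"hand":0.2,"slide":[0,0,-20],"turn":[0,0,0]},
  {"hand":0.2,"slide":[0,0,-45],"turn":[0,0,0]},
  {"hand":0.2,"slide":[0,0,-55],"turn":[0,0,0]},
  {"hand":0.2,"slide":[-20,0,-50],"turn":[0,0,0]},
  {"hand":0.2,"slide":[-50,20,-20],"turn":[0,0,0]},
])

```text
time_s: 22.65
position: [516.5, -125.3, 192.3]
orientation: [0.004, -0.202, 0.979, -0.004]
wrist_force: [1.3, 0.2, -0.7]
width: 52.1
```

Request:
play_rows([
  {"hand":0.2,"slide":[-40,20,-20],"turn":[0,0,0]},
  {"hand":0.2,"slide":[0,0,0],"turn":[0,0,0]},
])

```text
time_s: 22.9
position: [546.3, -88.1, 209.3]
orientation: [0.002, -0.205, 0.979, -0.003]
wrist_force: [-0.1, 0.3, -0.4]
width: 52.0
```

Run:
```python
from m import *
st()
ims={}
for n in('wrist','scene','top'):
    c=env.get_calibration(n); P,d=env.read_camera(n);ims[n]=P
    np.savez(f"pics/{n}19.npz",p=P,d=d,R=c["R"],t=c["t"],v=c["vfov"],cx=c["cx"],cy=c["cy"])
cv2.imwrite('pics/f.png',np.hstack([cv2.resize(ims['wrist'],(400,300)),cv2.resize(ims['scene'],(400,300))])[...,::-1])
cv2.imwrite('pics/f2.png',np.hstack([cv2.resize(ims['scene'][150:260,280:430],(400,293)),cv2.resize(ims['top'][185:295,280:430],(400,293))])[...,::-1])
S=load('pics/wrist19.npz');h=cv2.cvtColor(S[0],cv2.COLOR_RGB2HSV)
W=cloud(*S);m=((h[...,0]<18)&(h[...,1]>110)&(h[...,2]>70)&(W[...,2]>20)&(W[...,2]<70)).astype(np.uint8);m[250:]=0
k,l,s,c=cv2.connectedComponentsWithStats(m)
e=yawd(23.3)[:2];u=np.array([-e[1],e[0]])
for i in range(1,k):
    if s[i,4]>150:
        q=W[l==i];P=q[:,:2].astype(np.float32);L=cv2.fitLine(P,cv2.DIST_L2,0,.01,.01).ravel()
        d=P-[496.8,-242.2];print(s[i],'yaw',np.degrees(np.arctan2(L[1],L[0])).round(1),'lat',np.median(d@u).round(1),'x',(d@e).min().round(1),(d@e).max().round(1),'ztop',np.percentile(q[:,2],95).round(1))
```

```text
t 22.9 p [546.3 -88.1 209.3] x [-0.916 -0.402 -0.003] z [ 0.006 -0.005 -1.   ] j [  8.  14.  -8.   0. -67. -74.] F [-0.1  0.3 -0.4] T [ 0.03 -0.07 -0.02] w 52.0
[ 155   53   29   77 1726] yaw 22.9 lat 3.6 x -36.5 43.6 ztop 54.5
[  83   55   35   76 1863] yaw 22.6 lat -74.7 x -33.9 45.4 ztop 54.5
[ 227   56   24   77 1632] yaw 23.3 lat 80.7 x -34.1 46.3 ztop 54.5
```

View pics/f.png

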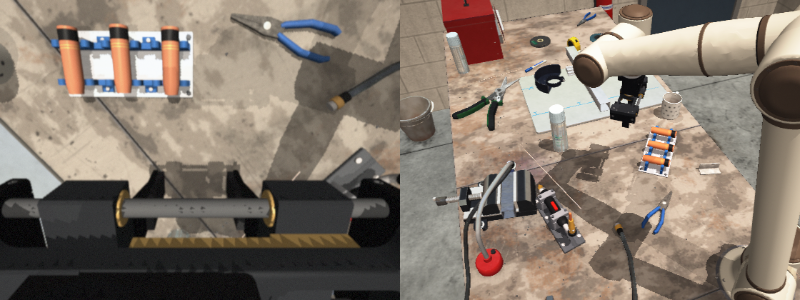

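View pics/f2.png

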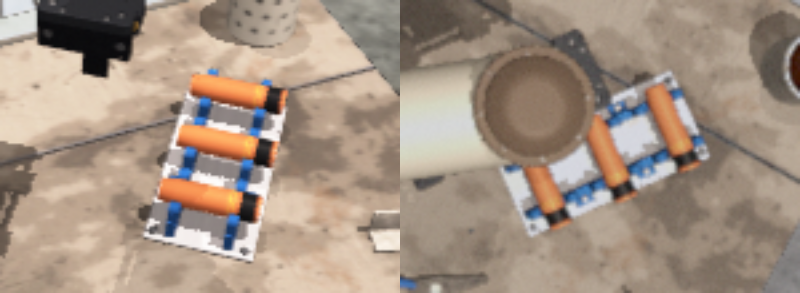

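All three nozzles lie flat and parallel at the same height, mouths the same way. The can is upright and the arm is clear, so I'm handing in.

```bash
python3 -c "
from rig import env
print(env.sign_off())"
```

```text
the job is handed in; nothing more can be done
None
```

The job is done and handed in at about 23 s of the 72 s allowed. I gripped the neck nozzle from the side, turned it about 12° without lifting, then about 30° more while lifting. I drew it straight up off the tip and laid it in `cradle_c`. After that I laid the bench nozzle in `cradle_a`.

**Final checks**
- **Nozzles:** All three lie flat with their tops at 54.5 mm, 77–78 mm apart. Their directions are within about 1° of each other, with the mouths pointing the same way.
- **Rack and can:** The middle nozzle is still in its cradle and the spray can is standing.
- **Robot:** The gripper is open and clear of everything. The wrist force readings I saw stayed below about 5 N.

**What went wrong or disagreed**
- **Fingertip offset:** The real fingertips are about 34 mm short of the reported tool point. My first try at gripping the neck nozzle therefore closed in front of it, without any contact force showing. I measured the offset in the pictures and corrected for it in every later move.
- **Finger width:** Readings with a nozzle gripped were 26–28 mm, a little under the 28 mm diameter.
- **Rack position:** The last wrist view put the nozzles about 3 mm off sideways from my earlier rack estimate, all three alike. I put this down to calibration and pose noise. I judged the fit by position relative to the middle nozzle instead.

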